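# Slide open the propped seed box and set the mineral block in the feeder board

### The job

Slide the lid of the wooden seed box up along its grooves until it comes clear, and lay it flat on the table top with its handle up. Then lift the mineral block out of the box and lower it, without dropping it, into the rectangular pocket of the wooden feeder board, so that it sits flat and square on the pocket's floor. Leave the dish and the clay pots where they are.

Things in the scene. Friction and masses are not known exactly. Their poses are not given: they have to be found in the camera images.
- seed_box: Fixed pine box sloping at 30 deg. Origin on the table below the centre of its underside; z up, x level towards the raised end. Grooves run up the slope: u = x*cos30 + z*sin30; out of the mouth: n = -x*sin30 + z*cos30. Box 154 mm along u, 144 along y, 82 along n. A half brick (110 by 110, 70 mm high) props it, 55 to 165 mm from the origin along x.
- box_floor (a point): Centre of the box's inner floor; axes as the box body (u and n as there). Inside 130 mm (u) by 116 mm (y). Low end closed to full height; high end cut down so the lid slides out over it. Groove ledges lie 54 mm above this floor along n, grooves 11 mm high, lips on top 7 mm thick; lips and side walls leave 116 mm free between them.
- lid_center (a point): Loose pine lid, 140 (x) by 129 (y) by 8 mm, 0.12 kg, with a grip block in the middle of its top, 40 (x) by 22 (y) by 32 mm high. Point: lid's middle, 20 mm above its underside, inside the grip. Axes: x up the slope, z out of the top face. Starts shut; 1.5 mm side play, 3 mm in height; held by friction only; must travel 140 mm up the slope to leave the grooves.
- block_center (a point): Loose solid mineral block, pale plaster, 90 (x) by 46 (y) by 50 mm (z), about 0.3 kg. Point: its centre; axes its own. Starts in the box, flat on the sloping floor near the low end, long side up the slope, so tilted 30 deg like the box; its top is 4 mm below the lid; about 30 mm is free on each side along y.
- pocket (a point): Centre of the floor of the pocket in the wooden feeder board, fixed flat on the table. Pocket 94 (x) by 50 mm (y), 12 mm deep; floor 10 mm, board top 22 mm above the table. x along the pocket, z up; the block fits either way round. Board 170 by 110 mm, with a perch rod (top at 17 mm, 140 mm long) along y at each end, 95 mm from the middle.
- dish: White ceramic bowl, 120 mm wide, 40 mm high, standing on the plank near its middle; origin at the centre of its underside. Leave alone.
- pots: Two stacked clay pots standing on the table, 116 mm wide, 118 mm high; origin at the centre of the underside. Leave alone.
- plank: Fixed pine plank across two bricks, 170 mm (x) by 950 mm (y), top 92 mm above the table, at the far side. On it stand an orange dispenser (104 mm wide, 147 mm high) at the +y end, the dish, and an aluminium ladle at the -y end. Origin on the table below its middle.
Mind the look-alikes: they are no part of the job. Of the things that look like the part that bears pocket, the largest one is meant.

How it is judged:
On the way, in this order (a step that is already met when the one before it is completed fails the run):
1. the lid has been slid up the slope until it comes out of the grooves (x of lid_center in the frame of seed_box above 0.075 m and z of lid_center in the frame of seed_box above 0.12 m), for 0.05 s.
2. the lid lies flat on the table, handle up, while the block is still in the box (angle between lid_center's own z axis and vertical below 0.08 rad and height (world z) of lid_center below 0.026 m and horizontal distance between block_center and seed_box below 0.1 m and contact force between the fingers and lid below 0.1 N), for 0.2 s.
At the end, for the whole second after the job is handed in: The lid lies still on the table, handle up, within 0.08 rad of level and its centre point below 26 mm. The block stands upright in the feeder's pocket: centre within 5 mm of the pocket's centre in plan and 22 to 27.5 mm above its floor, level to 0.05 rad, square to 0.1 rad, at rest (angle between lid_center's own z axis and vertical below 0.08 rad and height (world z) of lid_center below 0.026 m and linear speed of each of lid, block below 0.02 m/s and horizontal distance between block_center and pocket below 0.005 m and z of block_center in the frame of pocket between 0.022 and 0.0275 m and angle between block_center's own z axis and vertical below 0.05 rad and angle between the x axis of block_center and the x axis of pocket, either way round below 0.1 rad); the robot touches nothing.
It fails at once if the block is dropped (moves faster than 0.45 m/s out of the gripper) (linear speed of block above 0.45 m/s and contact force between the fingers and block below 0.3 N).
It fails at once if the dish or the pots are moved more than 30 mm (distance of any of dish, pots from where it was at the start of the episode above 0.03 m).
It also fails if it takes over 72 s, if anything falls off the work surface, if the arm or the gripper's body presses on something with over 40 N, if the wrist force passes 120 N, or if a joint passes its speed limit or range.

### The arm

A 7-joint arm with a two-finger parallel gripper is mounted at the origin on the work surface. World frame = base frame: x ahead of the robot, y to its left, z up, the work surface at z = 0. Lengths are in m, angles in rad, forces in N, time in s.
With the tool pointing down it reaches from about 0.425 to 0.875 m from the base axis. Payload 4.7 kg.
Tool frame: the origin (TCP) lies at the very end of the fingers, on their centre line; the grasp point (between the pads) lies 19 mm behind it; z points along the fingers, y is the direction in which the jaws open and shut (so a half turn about z gives the same grasp; the last joint's range is limited). The gripper opens to 85 mm and grips with 20 to 120 N. Pads are 22 mm wide; open, the fingers measure 114 mm over their backs; the gripper's body (76 mm by 85 mm) begins 54 mm behind the grasp point. The pads swing forward as they close: fully open they stand 13 mm farther back than shut.
Start: joints at [1.196, 0.321, -0.07, 1.45, 0.023, 1.371, -0.057], TCP at [0.246, -0.602, 0.231] pointing down, gripper open.
Joint ranges: [-2.86, 2.86], [-0.3, 2.09], [-1.38, 1.24], [0.06, 2.45], [-1.56, 4.7], [0.09, 2.05], [-2.69, 2.69]. Speed limits (rad/s): [2.57, 2.57, 3.14, 3.14, 3.14, 3.14, 3.14].

### API

Orientations are given as [roll, pitch, yaw] about the fixed x, y, z axes, in that order (R = Rz(yaw) Ry(pitch) Rx(roll)).
In Python, from plant import arm, read_camera gives the robot as it stands. The module is installed in compiled form; this text tells all that it offers.
- The arm moves only by the tool arm_command, never from a script. Its argument "series" is a list of rows, each an object with "rot": the turn, a rotation vector about the tool's x, y, z in degrees, a list of three; "dp": the shift along the tool's x, y, z in cm, a list of three; "gripper": the finger opening in cm, from 0 to 8.54. In form: [{"rot": [wx, wy, wz], "dp": [x, y, z], "gripper": gripper}, ...]. A call has 1 to 12 rows; each row is the pose to reach, as a shift and turn from the pose commanded when the call began, along the tool's axes at that moment; what a row does not reach only later rows make up. A row lasts 1/10 s, in which the tool goes at most 50 mm and 8.59 degrees, less where a joint would pass 70% of its speed; a pose out of reach is approached as far as the arm can. A call with a gripper value outside its range is refused whole. The fingers move at their own pace and stop on an object; "grip_force" is the grip in N (left out, the last holds). Time passes only in rows, so rows that repeat a pose let the fingers close. It gives the time, the measured TCP pose, the force and the opening at its end, in the units of the state.
- arm.observe(): the state, without advancing time (a new reading comes with each control period).
- read_camera(name): name is "scene" or "top"; returns a dict with "color" (480x640x3 uint8, red, green, blue), "fx", "fy", "cx", "cy" (pixels), "extrinsics" (4x4, takes a point from world to camera coordinates). Camera axes: x right, y up, looking along -z (the intrinsics and any distortion apply to the point x, -y, -z); pixel columns grow to the right and rows downward; lengths in m; the calibration is good to about 2 mm. A picture is of the moment at which its call begins. There is no depth.
- arm.hand_in(): hands the job in, once; it reports no verdict.
The state is a dict: "time": time; "joint_pos": joint angles; "joint_vel": joint speeds; "joint_torque": joint torques, N m; "tcp_pos": TCP position; "ee_rot": TCP orientation; "wrist_force": force on the tool from outside, world axes, zero at the start; "torque": the same for the moment, N m; "finger_gap": opening from 0.0 (shut) to 1.0 (fully open).
Only numpy, scipy, OpenCV 4.12 (cv2) and the standard library are available. Lean on these libraries where they do the work, as an engineer would, in place of code of your own. Each camera call takes 0.05 s, during which the arm holds its last target.

## Working session

There is one attempt and no reset: what is moved stays moved. The work goes in short steps, Python scripts to look and compute and a tool call to move; the robot and the scene stay as the last step left them, time stands still between calls to the robot, and variables do not carry over. Pictures are saved under pics/ and viewed, and the job is handed in when it is done.

Besides the shell and the picture viewer there is one more tool, called after "Request:" in YAML: its name, and indented under it one key for each argument. arm_command: Moves the arm, as the interface text tells. Its arguments: {"type":"object","properties":{"series":{"type":"array"},"grip_force":{"type":"number"}},"required":["series"]}

```bash
mkdir -p pics
python3 - <<'E'
from plant import arm, read_camera
import cv2, numpy as np
print(arm.observe())
for n in ("scene","top"):
    c=read_camera(n)
    cv2.imwrite(f"pics/{n}0.png",c["color"][:,:,::-1])
    np.savez(f"{n}0.npz",**{k:np.array(v) for k,v in c.items()})
    print(n,{k:(np.round(v,4).tolist() if k=="extrinsics" else v) for k,v in c.items() if k!="color"})
E
```

```text
{'time': 0.0, 'joint_pos': array([ 1.19611611,  0.32182685, -0.07012401,  1.45171841,  0.02261803,
        1.37080417, -0.05691047]), 'joint_vel': array([-0.0005124 , -0.00094788, -0.00088482, -0.00039085,  0.00196742,
       -0.00070592, -0.00088063]), 'joint_torque': array([ 3.96522573e-04, -4.93577921e+01, -3.82004231e-01, -3.14327931e+01,
        1.29846402e-02,  1.14172007e-02, -4.66253383e-06]), 'tcp_pos': array([ 0.24614677, -0.60098479,  0.23019953]), 'ee_rot': array([-3.13962668e+00,  1.06362406e-04,  3.88842259e-01]), 'wrist_force': array([-1.25626587, -0.33197774,  0.10096295]), 'torque': array([ 0.04373762, -0.00498636, -0.01875062]), 'finger_gap': 0.9968129179577344}
scene {'fx': 545.2493370595772, 'fy': 545.2493370595772, 'cx': 321.1012071388953, 'cy': 241.9210655909529, 'extrinsics': [[0.5121, 0.8588, -0.0139, -0.3602], [-0.7014, 0.4275, 0.5704, 0.257], [0.4958, -0.2824, 0.8212, -1.3688], [0.0, 0.0, 0.0, 1.0]]}
top {'fx': 587.5152836939792, 'fy': 587.5152836939792, 'cx': 313.0755852782671, 'cy': 236.78170239719861, 'extrinsics': [[0.0008, -1.0, 0.0032, 0.1092], [0.9983, 0.001, 0.0581, -0.4985], [-0.0581, 0.0032, 0.9983, -1.392], [0.0, 0.0, 0.0, 1.0]]}
```

View pics/scene0.png

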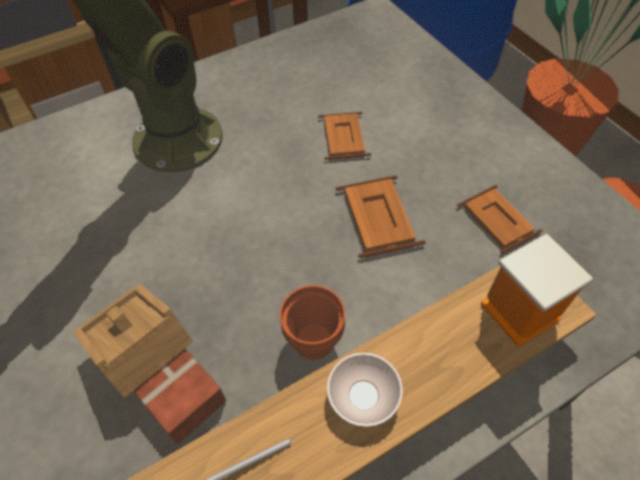

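View pics/top0.png

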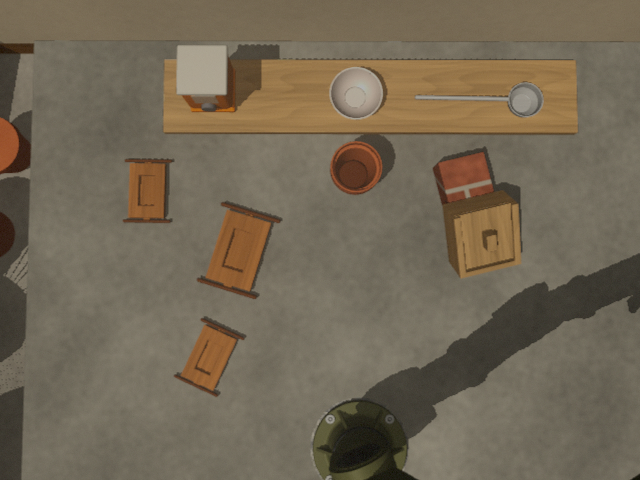

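The scene camera shows the box at about (135,340) with its grip at (118,325), and the large feeder at (382,215) between two smaller look-alikes. In the top view the box is at (485,235) and the large feeder at (240,250). Next I zoom in for the corners.

Run:
```python
import cv2
a=cv2.imread("pics/top0.png"); b=cv2.imread("pics/scene0.png")
def crop(im,x,y,w,h,s,name):
    c=cv2.resize(im[y:y+h,x:x+w],None,fx=s,fy=s,interpolation=cv2.INTER_CUBIC)
    for i in range(0,w,10):
        cv2.putText(c,str(x+i),(i*s,8),0,0.3,(0,0,255),1); cv2.line(c,(i*s,10),(i*s,14),(0,0,255),1)
    for i in range(0,h,10):
        cv2.putText(c,str(y+i),(0,i*s+3),0,0.3,(0,0,255),1)
    cv2.imwrite(f"pics/{name}.png",c)
crop(a,430,145,100,140,4,"z_topbox")
crop(b,70,280,160,165,3,"z_scbox")
crop(a,190,195,100,110,5,"z_topbd")
crop(b,330,170,100,95,6,"z_scbd")
```

```text
(no output)
```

View pics/z_topbox.png

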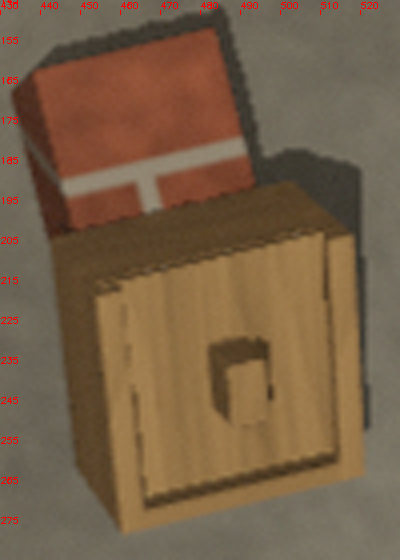

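View pics/z_scbox.png

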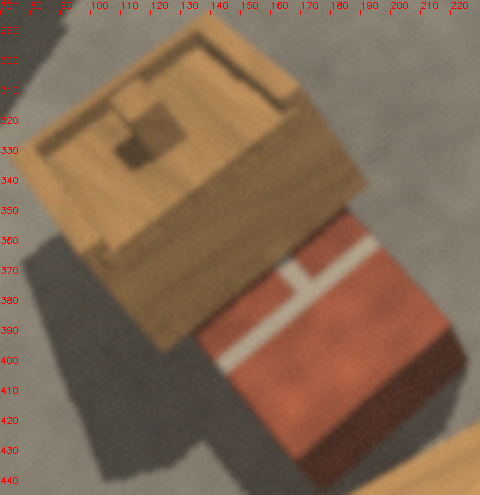

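View pics/z_topbd.png

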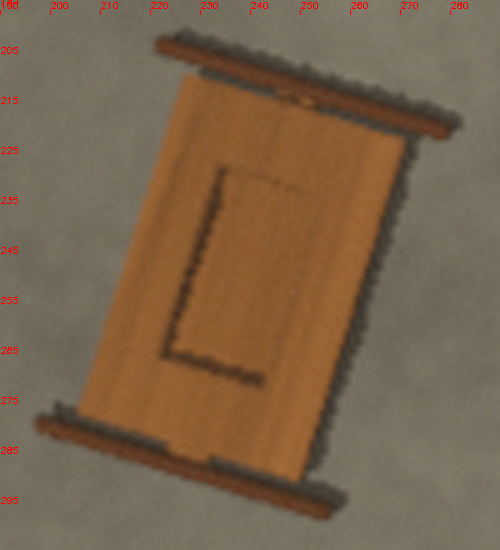

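View pics/z_scbd.png

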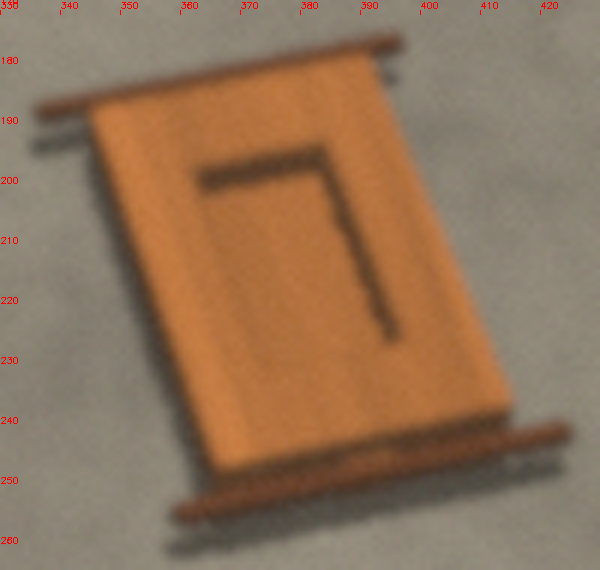

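```bash
cat > h.py <<'E'
import numpy as np
from scipy.optimize import least_squares
from scipy.spatial.transform import Rotation as Ro
def cam(n,src=None):
    d=np.load(f"{src or n+'0'}.npz"); return {k:d[k] for k in d}
C={n:cam(n) for n in("scene","top")}
def proj(P,n):
    c=C[n];E=c["extrinsics"];p=np.atleast_2d(P)@E[:3,:3].T+E[:3,3]
    return np.c_[c["cx"]+c["fx"]*p[:,0]/-p[:,2], c["cy"]+c["fy"]*-p[:,1]/-p[:,2]]
c30,s30=np.cos(np.pi/6),.5
def un(u,y,n): return np.array([u*c30-n*s30,y,.0385+u*s30+n*c30])
def place(P,q): 
    P=np.atleast_2d(P);R=Ro.from_euler("z",q[2]).as_matrix();return P@R.T+[q[0],q[1],0]
def fit(obs,q0,show=True):
    # obs: list (cam, localpoint, px)
    def f(q): return np.concatenate([(proj(place(p,q),n)-px)[0] for n,p,px in obs])
    r=least_squares(f,q0,loss="soft_l1",f_scale=1.0)
    if show:
        for (n,p,px),e in zip(obs,f(r.x).reshape(-1,2)): print(n,np.round(p,3),px,np.round(e,1))
    return r.x
E
python3 - <<'E'
from h import *
H=.077;W=.072;N=.082
ob=[("top",un(-H,W,N),(460.5,278)),("top",un(-H,-W,N),(520.8,263.2)),("top",un(H,-W,N),(518.3,203.7)),("top",un(H,W,N),(454.3,218.2)),
("top",un(H,W,0),(443,204.5)),("top",un(H,-W,0),(503.8,190.5)),("top",un(-H,W,0),(449.5,261.3)),
("scene",un(-H,-W,N),(74,330)),("scene",un(-H,W,N),(138,283.5)),("scene",un(H,W,N),(170,308.3)),("scene",un(H,W,0),(192.3,341)),("scene",un(H,-W,0),(125,397.3)),("scene",un(H,-W,N),(98,365))]
q=fit(ob,[.45,-.2,.2]);print("box",q)
for u in (0,.005,.01): print(u,[proj(place(un(u+a,b,.104),q),"top").round(1).tolist()[0] for a,b in((.02,.011),(.02,-.011),(-.02,-.011),(-.02,.011))])
A=.085;B=.055;z=.022
ob=[("top",(A,B,z),(227.4,210)),("top",(A,-B,z),(272,222.6)),("top",(-A,-B,z),(250,291.4)),("top",(-A,B,z),(205.6,277.6)),
("scene",(-A,-B,z),(345,187.8)),("scene",(-A,B,z),(391.7,178.7)),("scene",(A,B,z),(415.3,237.2)),("scene",(A,-B,z),(365.8,249.2))]
q=fit(ob,[.45,.25,-.2]);print("board",q)
a=.047;b=.025
pk=[("top",(a,b,z),(234.6,228.6)),("top",(-a,b,z),(222.6,266.4)),("top",(-a,-b,z),(242.6,271.6)),("scene",(-a,-b,z),(363.3,198.7)),("scene",(-a,b,z),(384.2,193.8)),("scene",(a,b,z),(396.2,226.7))]
q2=fit(pk,q);print("pocket",q2)
E
```

```text
top [-0.108  0.072  0.071] (460.5, 278) [-0.5  0.4]
top [-0.108 -0.072  0.071] (520.8, 263.2) [-0.1  0.3]
top [ 0.026 -0.072  0.148] (518.3, 203.7) [-0.7 -0.2]
top [0.026 0.072 0.148] (454.3, 218.2) [-0.8  0.9]
top [0.067 0.072 0.077] (443, 204.5) [-1.4  0. ]
top [ 0.067 -0.072  0.077] (503.8, 190.5) [-1.6 -0.7]
top [-0.067  0.072  0.   ] (449.5, 261.3) [-1.2  0.2]
scene [-0.108 -0.072  0.071] (74, 330) [-2.3  1.9]
scene [-0.108  0.072  0.071] (138, 283.5) [ 0.5 -0.1]
scene [0.026 0.072 0.148] (170, 308.3) [-0.5  0. ]
scene [0.067 0.072 0.077] (192.3, 341) [0.3 0.6]
scene [ 0.067 -0.072  0.077] (125, 397.3) [-1.5  0.4]
scene [ 0.026 -0.072  0.148] (98, 365) [-2.4 -0.1]
box [ 0.52159544 -0.27094144  0.2398118 ]
0 [[486.4, 239.6], [496.2, 237.3], [497.3, 252.9], [487.7, 255.3]]
0.005 [[486.3, 237.6], [496.0, 235.3], [497.2, 251.0], [487.6, 253.4]]
0.01 [[486.1, 235.6], [495.9, 233.3], [497.0, 249.1], [487.4, 251.4]]
top [0.085 0.055 0.022] (227.4, 210) [-0.7 -0.9]
top [ 0.085 -0.055  0.022] (272, 222.6) [-1.3  0. ]
top [-0.085 -0.055  0.022] (250, 291.4) [-0.7 -0.3]
top [-0.085  0.055  0.022] (205.6, 277.6) [-0.6 -0.2]
scene [-0.085 -0.055  0.022] (345, 187.8) [-1.   0.5]
scene [-0.085  0.055  0.022] (391.7, 178.7) [-1.5  0.5]
scene [0.085 0.055 0.022] (415.3, 237.2) [-0.5  0.5]
scene [ 0.085 -0.055  0.022] (365.8, 249.2) [-0.6 -1. ]
board [ 0.46646947  0.28818262 -0.29758162]
top [0.047 0.025 0.022] (234.6, 228.6) [-0.7 -0.8]
top [-0.047  0.025  0.022] (222.6, 266.4) [-0.8 -0.9]
top [-0.047 -0.025  0.022] (242.6, 271.6) [-0.7  0.2]
scene [-0.047 -0.025  0.022] (363.3, 198.7) [-1.7 -0.3]
scene [-0.047  0.025  0.022] (384.2, 193.8) [-1.3  0.4]
scene [0.047 0.025 0.022] (396.2, 226.7) [-0.3  0. ]
pocket [ 0.46695485  0.28830278 -0.30036307]
```

```bash
cat >> h.py <<'E'
def boxpt(u,y,n): return place(un(u,y,n),BOX)[0]
def Rbox_tool():
    Rz=Ro.from_euler("z",BOX[2]).as_matrix()
    n=Rz@[-s30,0,c30];u=Rz@[c30,0,s30];y=Rz@[0,1,0]
    return np.c_[u,-y,-n]
def Rdown(yaw): return (Ro.from_euler("z",yaw)*Ro.from_euler("x",np.pi)).as_matrix()
def delta(st,p,R):
    R0=Ro.from_euler("xyz",st["ee_rot"]).as_matrix()
    return "dp cm",np.round(R0.T@(np.array(p)-st["tcp_pos"])*100,2).tolist(),"rot deg",np.round(np.degrees(Ro.from_matrix(R0.T@R).as_rotvec()),2).tolist()
E
python3 - <<'E'
import h
from h import *
H=.077;W=.072;N=.082;o=.38
ob=[("top",un(-H,W,N),(460.5,278)),("top",un(-H,-W,N),(520.8,263.2)),("top",un(H,-W,N),(518.3,203.7)),("top",un(H,W,N),(454.3,218.2)),
("top",un(H,W,0),(443,204.5)),("top",un(H,-W,0),(503.8,190.5)),("top",un(-H,W,0),(449.5,261.3)),
("scene",un(-H,-W,N),(74,330)),("scene",un(-H,W,N),(138,283.5)),("scene",un(H,W,N),(170,308.3)),("scene",un(H,W,0),(192.3,341)),("scene",un(H,-W,0),(125,397.3)),("scene",un(H,-W,N),(98,365))]
ob=[(a,b,(c[0]-o,c[1]-o)) for a,b,c in ob]
q=fit(ob,[.45,-.2,.2],0);print("box",q)
a=.047;b=.025;z=.022
pk=[("top",(a,b,z),(234.6,228.6)),("top",(-a,b,z),(222.6,266.4)),("top",(-a,-b,z),(242.6,271.6)),("scene",(-a,-b,z),(363.3,198.7)),("scene",(-a,b,z),(384.2,193.8)),("scene",(a,b,z),(396.2,226.7))]
A=.085;B=.055
pk+=[("top",(A,B,z),(227.4,210)),("top",(A,-B,z),(272,222.6)),("top",(-A,-B,z),(250,291.4)),("top",(-A,B,z),(205.6,277.6)),
("scene",(-A,-B,z),(345,187.8)),("scene",(-A,B,z),(391.7,178.7)),("scene",(A,B,z),(415.3,237.2)),("scene",(A,-B,z),(365.8,249.2))]
pk=[(a,b,(c[0]-o,c[1]-o)) for a,b,c in pk]
q2=fit(pk,[.46,.28,-.3],0);print("pocket",q2)
open("h.py","a").write(f"BOX={q.round(4).tolist()}\nPOC={q2.round(4).tolist()}\n")
h.BOX=q.round(4)
from plant import arm
st=arm.observe()
p=boxpt(.006,0,.16);print(p,delta(st,p,Rbox_tool()))
p2=boxpt(.006,0,.076);print(p2)
E
```

```text
box [ 0.52159858 -0.2706164   0.24004222]
pocket [ 0.46660648  0.28853763 -0.30047813]
[ 0.44894018 -0.28838107  0.18006406] ('dp cm', [30.62, -21.24, 5.06], 'rot deg', [-2.33, 29.96, 8.31])
[ 0.48973638 -0.27839756  0.10731793]
```

Request:
arm_command:
  series:
    - {"rot":[0,6,2],"dp":[3,-2,0.3],"gripper":5}
    - {"rot":[-1,12,3],"dp":[7,-5,0.8],"gripper":5}
    - {"rot":[-1.5,18,5],"dp":[11,-8,1.5],"gripper":5}
    - {"rot":[-2,24,7],"dp":[15,-11,2.3],"gripper":5}
    - {"rot":[-2.3,30,8.3],"dp":[19,-14,3],"gripper":5}
    - {"rot":[-2.3,30,8.3],"dp":[23,-16.5,3.8],"gripper":5}
    - {"rot":[-2.3,30,8.3],"dp":[27,-19,4.4],"gripper":5}
    - {"rot":[-2.3,30,8.3],"dp":[29.5,-20.5,4.8],"gripper":5}
    - {"rot":[-2.3,30,8.3],"dp":[30.6,-21.2,5],"gripper":5}
    - {"rot":[-2.3,30,8.3],"dp":[30.6,-21.2,5],"gripper":5}
    - {"rot":[-2.3,30,8.3],"dp":[30.6,-21.2,5],"gripper":5}
    - {"rot":[-2.3,30,8.3],"dp":[30.6,-21.2,5],"gripper":5}
  grip_force: 60

```text
time: 1.3
tcp_pos: [0.4483, -0.2915, 0.1815]
ee_rot: [3.14, -0.525, 0.238]
wrist_force: [-1.7, -0.2, 0.9]
finger_gap: 0.585
```

```bash
cat > look.py <<'E'
import sys,cv2,numpy as np
from plant import read_camera
# look.py tag x y w h s cam
def look(name,tag,x=0,y=0,w=640,h=480,s=1):
    c=read_camera(name); np.savez(f"{name}_{tag}.npz",**{k:np.array(v) for k,v in c.items()})
    im=c["color"][:,:,::-1][y:y+h,x:x+w]
    im=cv2.resize(im,None,fx=s,fy=s,interpolation=cv2.INTER_CUBIC)
    if s>1:
        for i in range(0,w,10): cv2.putText(im,str(x+i),(i*s,8),0,0.3,(0,0,255),1)
        for i in range(0,h,10): cv2.putText(im,str(y+i),(0,i*s+3),0,0.3,(0,0,255),1)
    cv2.imwrite(f"pics/{name}_{tag}.png",im)
E
python3 - <<'E'
from h import *
from plant import arm
from look import look
st=arm.observe();print(st["time"],st["tcp_pos"],st["ee_rot"],st["joint_pos"].round(2))
print(delta(st,boxpt(.006,0,.076),Rbox_tool()))
look("top","a"); look("scene","a",50,200,200,220,3)
E
```

```text
1.3 [ 0.44830054 -0.29154999  0.1814972 ] [ 3.13953145 -0.52470236  0.23798931] [ 1.14 -0.06 -0.3   2.08 -0.6   0.94 -0.18]
('dp cm', [0.04, -0.32, 8.59], 'rot deg', [0.18, -0.06, -0.1])
```

View pics/top_a.png

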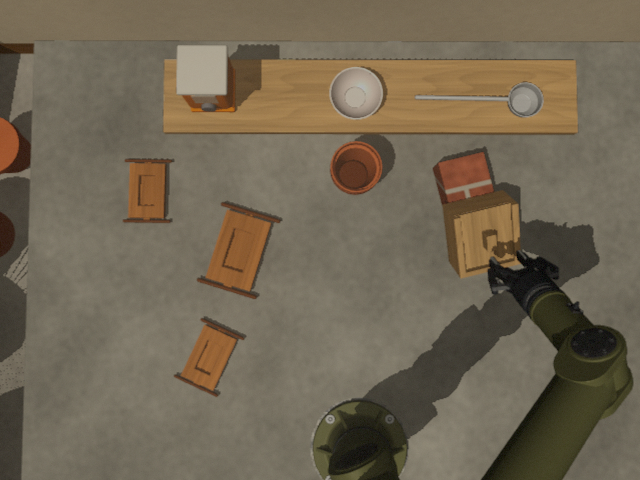

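View pics/scene_a.png

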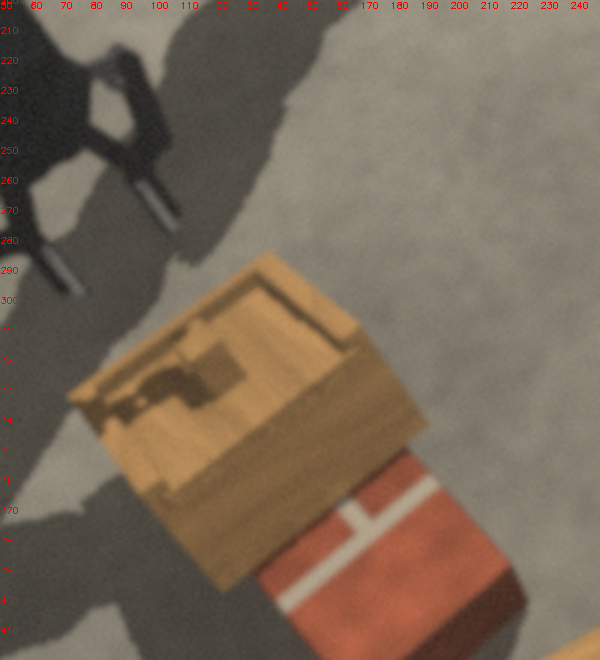

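The approach is tilted with the box and the gripper stands above the lid grip; in the scene view the fingertips are at about (109,277) and (76,298). I compare that with the projected TCP.

Run:
```python
from h import *
import cv2
from plant import arm
st=arm.observe();R=Ro.from_euler("xyz",st["ee_rot"]).as_matrix();p=st["tcp_pos"]
for n in("scene","top"):
    print(n,[proj(p+R@np.array([0,a,z]),n).round(1).tolist() for a in(-.025,0,.025) for z in (-.008,0)])
im=np.load("top_a.npz")["color"][200:330,450:600,::-1]
cv2.imwrite("pics/z2.png",cv2.resize(im,None,fx=5,fy=5,interpolation=cv2.INTER_CUBIC))
```

```text
scene [[[103.2, 276.1]], [[105.8, 279.6]], [[90.1, 285.1]], [[92.9, 288.7]], [[76.8, 294.4]], [[79.7, 297.9]]]
top [[[493.5, 260.6]], [[492.0, 258.8]], [[505.1, 257.8]], [[503.5, 256.0]], [[516.6, 255.0]], [[515.0, 253.2]]]
```

View pics/z2.png

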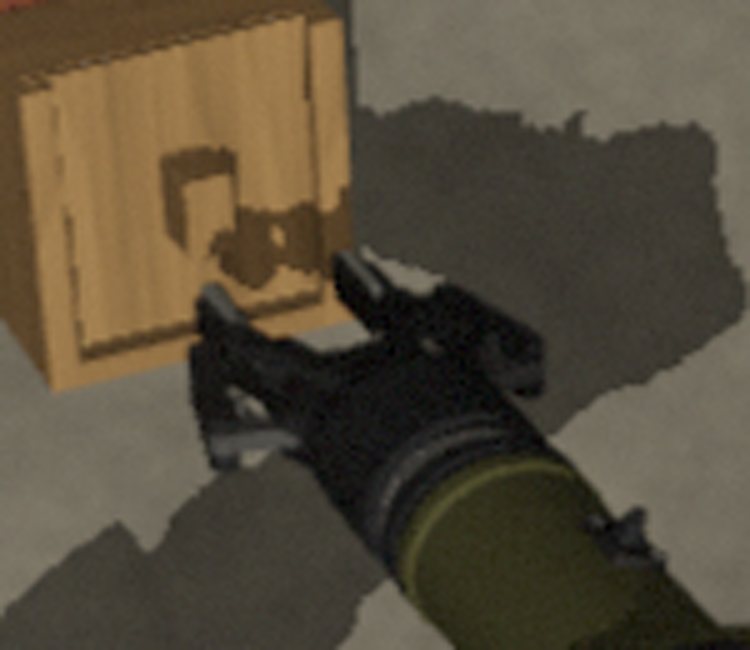

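Request:
arm_command:
  series:
    - {"rot":[0.2,0,0],"dp":[0,-0.3,1.5],"gripper":5}
    - {"rot":[0.2,0,0],"dp":[0,-0.3,4],"gripper":5}
    - {"rot":[0.2,0,0],"dp":[0,-0.3,6.5],"gripper":5}
    - {"rot":[0.2,0,0],"dp":[0,-0.3,7.8],"gripper":5}
    - {"rot":[0.2,0,0],"dp":[0,-0.3,8.4],"gripper":5}
    - {"rot":[0.2,0,0],"dp":[0,-0.3,8.4],"gripper":5}
    - {"rot":[0.2,0,0],"dp":[0,-0.3,8.4],"gripper":4}
    - {"rot":[0.2,0,0],"dp":[0,-0.3,8.4],"gripper":3.2}
    - {"rot":[0.2,0,0],"dp":[0,-0.3,8.4],"gripper":2.6}
    - {"rot":[0.2,0,0],"dp":[0,-0.3,8.4],"gripper":2}
    - {"rot":[0.2,0,0],"dp":[0,-0.3,8.4],"gripper":1}
    - {"rot":[0.2,0,0],"dp":[0,-0.3,8.4],"gripper":1}

```text
time: 2.6
tcp_pos: [0.4894, -0.278, 0.1096]
ee_rot: [3.141, -0.525, 0.241]
wrist_force: [-3.0, -2.4, 6.3]
finger_gap: 0.246
```

Run:
```python
from h import *
from plant import arm
from look import look
st=arm.observe();print(st["time"],st["tcp_pos"],st["ee_rot"],st["joint_pos"].round(2),st["wrist_force"],st["finger_gap"])
print(delta(st,boxpt(.006,0,.076),Rbox_tool()))
look("top","b",430,145,150,150,4); look("scene","b",50,200,200,220,3)
```

```text
2.6 [ 0.48942548 -0.27801046  0.1096197 ] [ 3.14098267 -0.52525646  0.2406959 ] [ 1.09  0.08 -0.36  2.11 -0.61  0.74 -0.18] [-2.99504591 -2.35993544  6.30197148] 0.24597584940472625
('dp cm', [-0.1, 0.04, 0.21], 'rot deg', [0.01, -0.09, 0.03])
```

View pics/top_b.png

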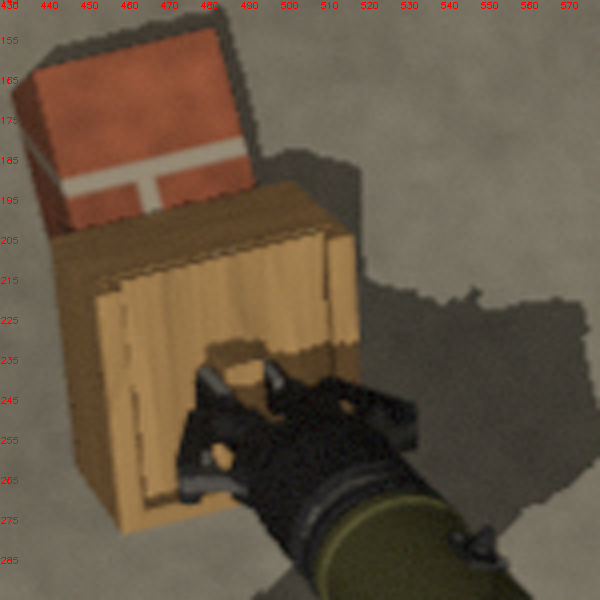

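View pics/scene_b.png

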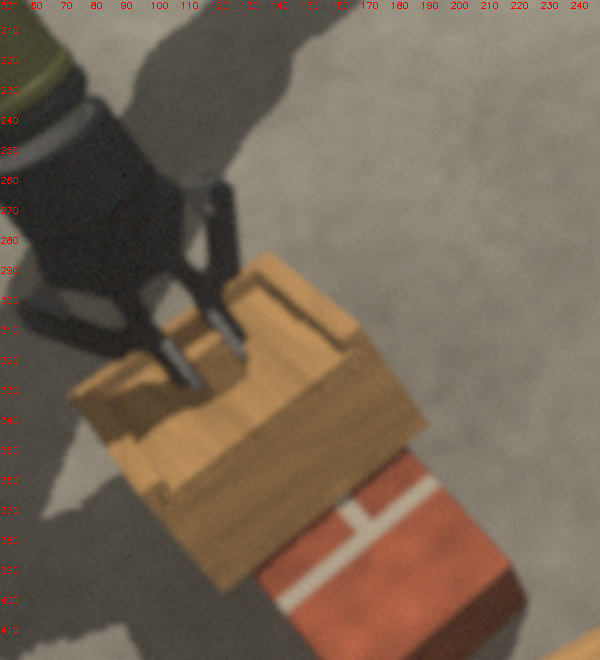

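The jaws hold the grip block: the gap is 0.246, about 21 mm, and the pictures show the fingers straddling it. I slide up the slope with a slight unload.

Request:
arm_command:
  series:
    - {"rot":[0,0,0],"dp":[0.2,0,-0.2],"gripper":1}
    - {"rot":[0,0,0],"dp":[0.8,0,-0.3],"gripper":1}
    - {"rot":[0,0,0],"dp":[1.5,0,-0.3],"gripper":1}
    - {"rot":[0,0,0],"dp":[2.2,0,-0.3],"gripper":1}
    - {"rot":[0,0,0],"dp":[3,0,-0.3],"gripper":1}
    - {"rot":[0,0,0],"dp":[3.8,0,-0.3],"gripper":1}
    - {"rot":[0,0,0],"dp":[4.6,0,-0.3],"gripper":1}
    - {"rot":[0,0,0],"dp":[5.4,0,-0.3],"gripper":1}
    - {"rot":[0,0,0],"dp":[6.2,0,-0.3],"gripper":1}
    - {"rot":[0,0,0],"dp":[7,0,-0.3],"gripper":1}
    - {"rot":[0,0,0],"dp":[7.5,0,-0.3],"gripper":1}
    - {"rot":[0,0,0],"dp":[7.5,0,-0.3],"gripper":1}

```text
time: 3.9
tcp_pos: [0.5509, -0.2627, 0.1486]
ee_rot: [3.141, -0.524, 0.241]
wrist_force: [0.5, -4.5, -1.4]
finger_gap: 0.243
```

Run:
```python
from h import *
from plant import arm
from look import look
st=arm.observe();print(st["time"],st["tcp_pos"],st["ee_rot"],st["joint_pos"].round(2),st["wrist_force"],st["torque"],st["finger_gap"])
print(delta(st,boxpt(.006+.076,0,.076),Rbox_tool()))
look("top","c",430,145,150,150,4); look("scene","c",50,200,200,220,3)
```

```text
3.9 [ 0.5508904  -0.26270925  0.14860703] [ 3.14116285 -0.52393627  0.24148547] [ 1.01  0.1  -0.4   2.   -0.52  0.76 -0.38] [ 0.47028843 -4.52087848 -1.35014979] [-1.20181888  0.55681687 -0.4542866 ] 0.24332964824464748
('dp cm', [0.07, 0.07, 0.42], 'rot deg', [-0.02, -0.02, 0.07])
```

View pics/scene_c.png

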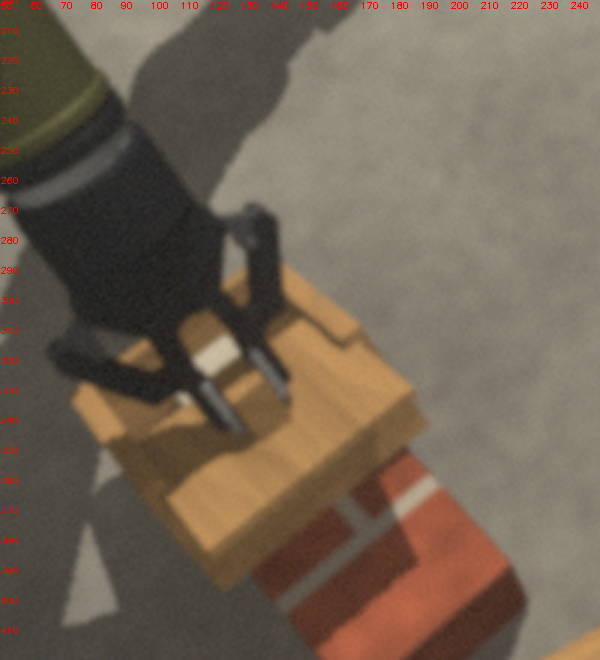

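The lid is out about 75 mm and the pale block shows at (215,355). A side force of 4.5 N is present, so I ease 0.5 mm sideways and carry on.

Request:
arm_command:
  series:
    - {"rot":[0,0,0],"dp":[0.4,0.05,0],"gripper":1}
    - {"rot":[0,0,0],"dp":[1.2,0.05,0],"gripper":1}
    - {"rot":[0,0,0],"dp":[2,0.05,0],"gripper":1}
    - {"rot":[0,0,0],"dp":[2.8,0.05,0],"gripper":1}
    - {"rot":[0,0,0],"dp":[3.6,0.05,0],"gripper":1}
    - {"rot":[0,0,0],"dp":[4.4,0.05,0],"gripper":1}
    - {"rot":[0,0,0],"dp":[5.2,0.05,0],"gripper":1}
    - {"rot":[0,0,0],"dp":[6,0.05,0],"gripper":1}
    - {"rot":[0,0,0],"dp":[6.8,0.05,0],"gripper":1}
    - {"rot":[0,0,0],"dp":[7.6,0.05,0],"gripper":1}
    - {"rot":[0,0,0],"dp":[8.2,0.05,0],"gripper":1}
    - {"rot":[0,0,0],"dp":[8.2,0.05,0],"gripper":1}

```text
time: 5.2
tcp_pos: [0.6213, -0.2429, 0.1906]
ee_rot: [-3.139, -0.526, 0.243]
wrist_force: [-0.2, -0.7, -1.5]
finger_gap: 0.247
```

Run:
```python
from h import *
from plant import arm
from look import look
st=arm.observe();print(st["time"],st["tcp_pos"],st["ee_rot"],st["joint_pos"].round(2),st["wrist_force"],st["torque"],st["finger_gap"])
print(delta(st,boxpt(.006+.157,0,.076),Rbox_tool()))
look("top","d"); look("scene","d",50,200,200,220,3)
```

```text
5.2 [ 0.62131137 -0.24293145  0.19062224] [-3.13865704 -0.525863    0.2430889 ] [ 0.91  0.16 -0.42  1.85 -0.41  0.8  -0.59] [-0.24344444 -0.67588543 -1.4881468 ] [-0.10426328  0.65812925  0.05925023] 0.24680046316557824
('dp cm', [-0.27, 0.32, 0.4], 'rot deg', [-0.26, -0.13, 0.15])
```

View pics/scene_d.png

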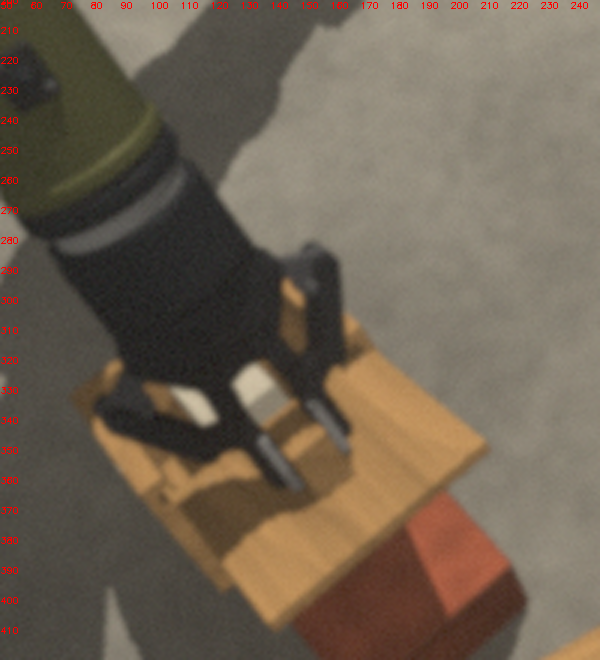

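View pics/top_d.png

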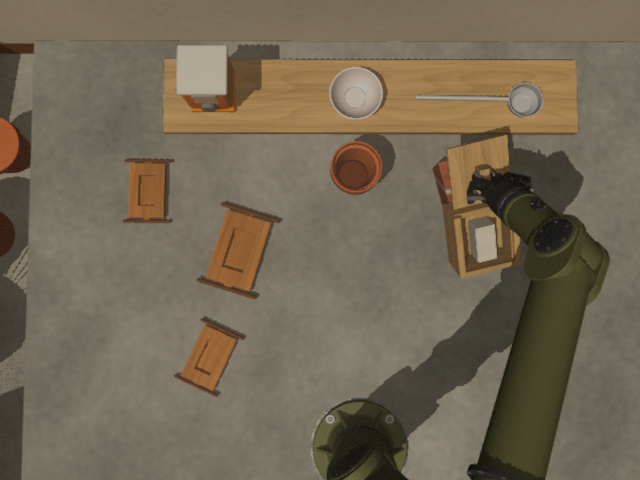

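The lid is clear of the grooves: its lower edge lies past the box end and the pale block is fully visible at (485,240) in the top view. Now I lift, level and carry it to about (0.45,-0.03).

Run:
```python
from h import *
from plant import arm
st=arm.observe()
for p in ([.57,-.22,.30],[.45,-.03,.12]): print(p,delta(st,p,Rdown(.24)))
st=dict(tcp_pos=np.array([.57,-.22,.30]),ee_rot=Ro.from_matrix(Rdown(.24)).as_euler("xyz"));print(delta(st,[.45,-.03,.06],Rdown(.1)))
```

```text
[0.57, -0.22, 0.3] ('dp cm', [1.81, -3.56, -11.68], 'rot deg', [-0.19, -30.05, 0.14])
[0.45, -0.03, 0.12] ('dp cm', [-13.35, -24.85, 0.4], 'rot deg', [-0.19, -30.05, 0.14])
('dp cm', [-7.14, -21.31, 24.0], 'rot deg', [-0.0, -0.0, 8.02])
```

Request:
arm_command:
  series:
    - {"rot":[0,0,0],"dp":[0,0,-0.8],"gripper":1}
    - {"rot":[0,0,0],"dp":[0.1,0,-2.2],"gripper":1}
    - {"rot":[0,0,0],"dp":[0.3,-0.3,-4],"gripper":1}
    - {"rot":[0,-4,0],"dp":[0.5,-0.8,-6],"gripper":1}
    - {"rot":[0,-9,0],"dp":[0.8,-1.5,-8],"gripper":1}
    - {"rot":[0,-14,0],"dp":[1.2,-2.2,-9.5],"gripper":1}
    - {"rot":[0,-19,0],"dp":[1.5,-2.8,-10.5],"gripper":1}
    - {"rot":[-0.1,-24,0],"dp":[1.7,-3.3,-11.3],"gripper":1}
    - {"rot":[-0.2,-28,0.1],"dp":[1.8,-3.5,-11.6],"gripper":1}
    - {"rot":[-0.2,-30,0.1],"dp":[1.8,-3.6,-11.7],"gripper":1}
    - {"rot":[-0.2,-30,0.1],"dp":[1.8,-3.6,-11.7],"gripper":1}

```text
time: 6.4
tcp_pos: [0.5704, -0.2197, 0.3012]
ee_rot: [3.141, -0.002, 0.241]
wrist_force: [-0.5, 0.2, -1.4]
finger_gap: 0.244
```

Run:
```python
from h import *
from plant import arm
from look import look
st=arm.observe();print(st["time"],st["tcp_pos"],st["ee_rot"],st["joint_pos"].round(2),st["wrist_force"],st["torque"],st["finger_gap"])
print(delta(st,[.45,-.03,.1],Rdown(.24)))
look("top","e"); look("scene","e")
```

```text
6.4 [ 0.57042152 -0.21966246  0.30118702] [ 3.14075647e+00 -2.36437553e-03  2.40643637e-01] [ 0.7   0.24 -0.46  1.43  0.11  1.49 -1.09] [-0.48594837  0.2033143  -1.41539222] [ 0.01741003 -0.00485652 -0.00415682] 0.24416984577570985
('dp cm', [-7.22, -21.31, 20.08], 'rot deg', [0.05, -0.14, 0.04])
```

View pics/scene_e.png

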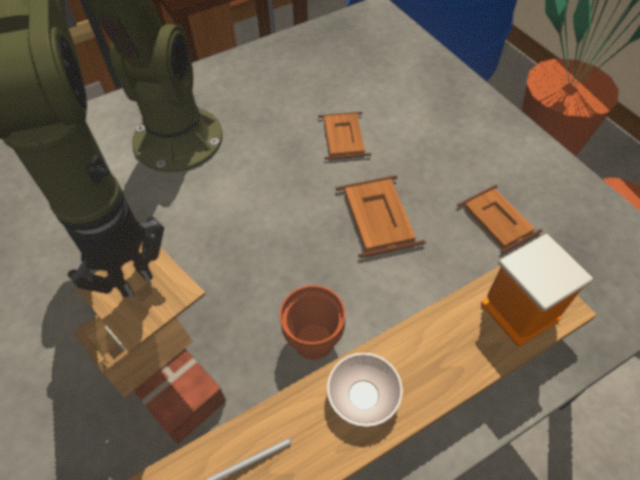

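View pics/top_e.png

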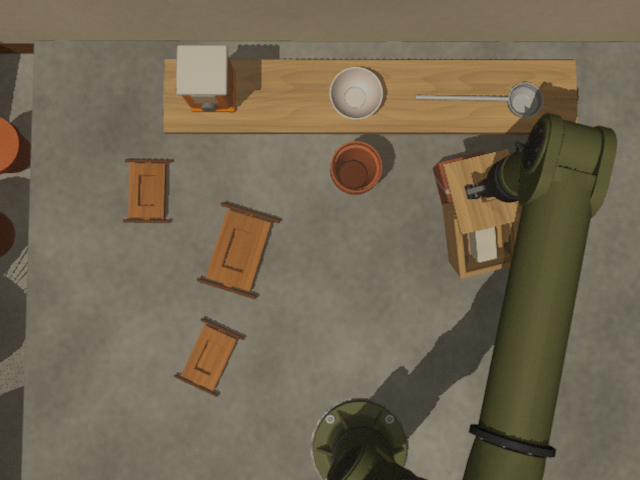

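The lid hangs level at (145,290) in the scene view. I carry it across and then down.

Request:
arm_command:
  series:
    - {"rot":[0,0,0],"dp":[-0.5,-1.5,0],"gripper":1}
    - {"rot":[0,0,0],"dp":[-1.5,-4.5,0.5],"gripper":1}
    - {"rot":[0,0,0],"dp":[-2.7,-8,1.5],"gripper":1}
    - {"rot":[0,0,0],"dp":[-4,-12,3.5],"gripper":1}
    - {"rot":[0,0,0],"dp":[-5.3,-16,6],"gripper":1}
    - {"rot":[0,0,0],"dp":[-6.5,-19,9],"gripper":1}
    - {"rot":[0,0,0],"dp":[-7,-20.8,12.5],"gripper":1}
    - {"rot":[0,0,0],"dp":[-7.2,-21.3,16],"gripper":1}
    - {"rot":[0,0,0],"dp":[-7.2,-21.3,19],"gripper":1}
    - {"rot":[0,-0.1,0],"dp":[-7.2,-21.3,21.5],"gripper":1}
    - {"rot":[0,-0.1,0],"dp":[-7.2,-21.3,23],"gripper":1}
    - {"rot":[0,-0.1,0],"dp":[-7.2,-21.3,23],"gripper":1}

```text
time: 7.7
tcp_pos: [0.4472, -0.0316, 0.0682]
ee_rot: [-3.141, 0.004, 0.237]
wrist_force: [0.0, -0.8, 0.1]
finger_gap: 0.245
```

Run:
```python
from h import *
from plant import arm
from look import look
st=arm.observe();print(st["time"],st["tcp_pos"],st["ee_rot"],st["joint_pos"].round(2),st["wrist_force"],st["torque"],st["finger_gap"])
look("top","f"); look("scene","f",130,130,200,200,4)
```

```text
7.7 [ 0.44716217 -0.0316113   0.06823005] [-3.14134206  0.00402153  0.23732054] [ 0.6   0.08 -0.61  2.1   0.06  0.98 -1.37] [ 0.0325565  -0.84254665  0.08054986] [ 0.01282388 -0.00394989  0.02735048] 0.24461446806687512
```

View pics/scene_f.png

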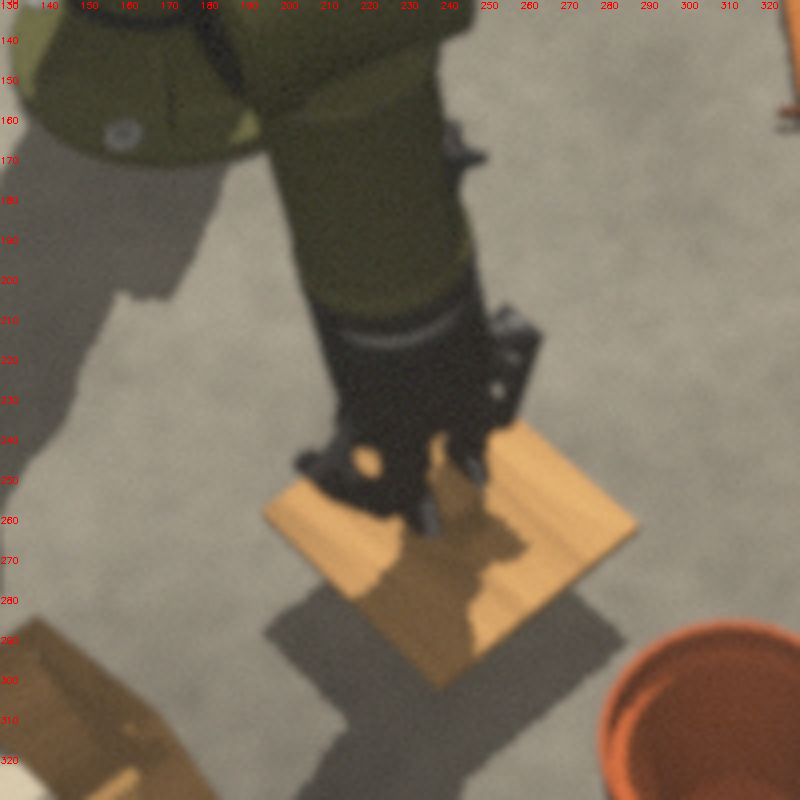

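View pics/top_f.png

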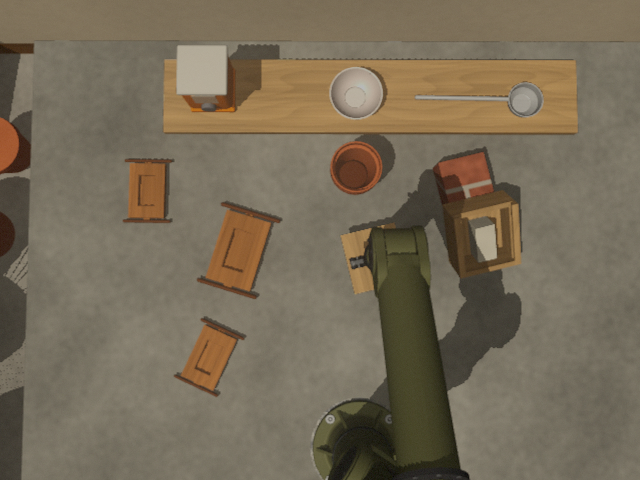

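Request:
arm_command:
  series:
    - {"rot":[0,-0.2,0],"dp":[0,0,1],"gripper":1}
    - {"rot":[0,-0.2,0],"dp":[0,0,2.5],"gripper":1}
    - {"rot":[0,-0.2,0],"dp":[0,0,3.8],"gripper":1}
    - {"rot":[0,-0.2,0],"dp":[0,0,4.6],"gripper":1}
    - {"rot":[0,-0.2,0],"dp":[0,0,5],"gripper":1}
    - {"rot":[0,-0.2,0],"dp":[0,0,5.2],"gripper":1}
    - {"rot":[0,-0.2,0],"dp":[0,0,5.2],"gripper":1}

```text
time: 8.5
tcp_pos: [0.4496, -0.0308, 0.0179]
ee_rot: [3.141, 0.004, 0.239]
wrist_force: [-0.2, 0.1, -1.4]
finger_gap: 0.244
```

Request:
arm_command:
  series:
    - {"rot":[0,0,0],"dp":[0,0,0.1],"gripper":1}
    - {"rot":[0,0,0],"dp":[0,0,0.2],"gripper":1}
    - {"rot":[0,0,0],"dp":[0,0,0.2],"gripper":1}

```text
time: 8.8
tcp_pos: [0.4495, -0.0309, 0.016]
ee_rot: [3.14, 0.004, 0.239]
wrist_force: [0.0, 1.3, -1.9]
finger_gap: 0.243
```

Run:
```python
from h import *
from plant import arm
from look import look
st=arm.observe();print(st["time"],st["tcp_pos"],st["ee_rot"],st["wrist_force"],st["torque"],st["finger_gap"])
look("scene","g",130,130,200,200,4)
```

```text
8.8 [ 0.44954125 -0.03093889  0.01599435] [3.14023607 0.00396123 0.2393912 ] [ 1.54326981e-03  1.31923588e+00 -1.92399611e+00] [ 0.00503818  0.03202861 -0.07112959] 0.24253555823251274
```

View pics/scene_g.png

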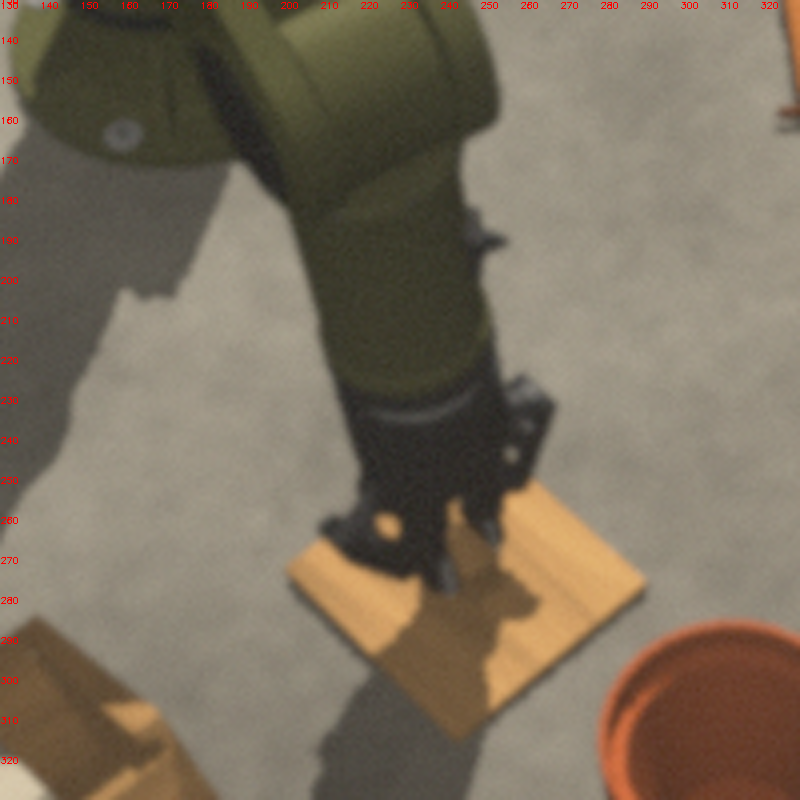

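Just above the table (thin shadow under the edge). I go down slowly.

Request:
arm_command:
  series:
    - {"rot":[0,0,0],"dp":[0,0,0.1],"gripper":1}
    - {"rot":[0,0,0],"dp":[0,0,0.2],"gripper":1}
    - {"rot":[0,0,0],"dp":[0,0,0.2],"gripper":1}

```text
time: 9.15
tcp_pos: [0.4495, -0.031, 0.0143]
ee_rot: [3.14, 0.004, 0.239]
wrist_force: [-2.2, 0.2, 3.0]
finger_gap: 0.244
```

Request:
arm_command:
  series:
    - {"rot":[0,0,0],"dp":[0,0,0.1],"gripper":1}
    - {"rot":[0,0,0],"dp":[0,0,0.2],"gripper":1}
    - {"rot":[0,0,0],"dp":[0,0,0.2],"gripper":1}

```text
time: 9.45
tcp_pos: [0.4495, -0.031, 0.0141]
ee_rot: [3.139, 0.006, 0.239]
wrist_force: [-10.4, 0.0, 25.4]
finger_gap: 0.241
```

Request:
arm_command:
  series:
    - {"rot":[0,0,0],"dp":[0,0,-0.15],"gripper":1}
    - {"rot":[0,0,0],"dp":[0,0,-0.15],"gripper":2.5}
    - {"rot":[0,0,0],"dp":[0,0,-0.15],"gripper":4}
    - {"rot":[0,0,0],"dp":[0,0,-0.15],"gripper":5}
    - {"rot":[0,0,0],"dp":[0,0,-0.15],"gripper":6}
    - {"rot":[0,0,0],"dp":[0,0,-0.5],"gripper":6}
    - {"rot":[0,0,0],"dp":[0,0,-2],"gripper":6}
    - {"rot":[0,0,0],"dp":[0,0,-5],"gripper":6}
    - {"rot":[0,0,0],"dp":[0,0,-8],"gripper":6}
    - {"rot":[0,0,0],"dp":[0,0,-12],"gripper":6}
    - {"rot":[0,0,0],"dp":[0,0,-16],"gripper":6}
    - {"rot":[0,0,0],"dp":[0,0,-18],"gripper":6}

```text
time: 10.65
tcp_pos: [0.4517, -0.0304, 0.1957]
ee_rot: [3.138, -0.001, 0.24]
wrist_force: [1.3, -0.0, 0.5]
finger_gap: 0.699
```

Run:
```python
from h import *
from plant import arm
from look import look
st=arm.observe();print(st["time"],st["tcp_pos"],st["ee_rot"],st["wrist_force"],st["torque"],st["finger_gap"])
look("scene","h",60,180,240,240,3)
look("top","h",430,180,110,110,7)
```

```text
10.65 [ 0.45171291 -0.03043239  0.19566387] [ 3.13793033e+00 -5.02384805e-04  2.39658310e-01] [ 1.26891716 -0.01635496  0.4694084 ] [ 0.00596598 -0.00108509 -0.03200379] 0.6985786410675181
```

View pics/scene_h.png

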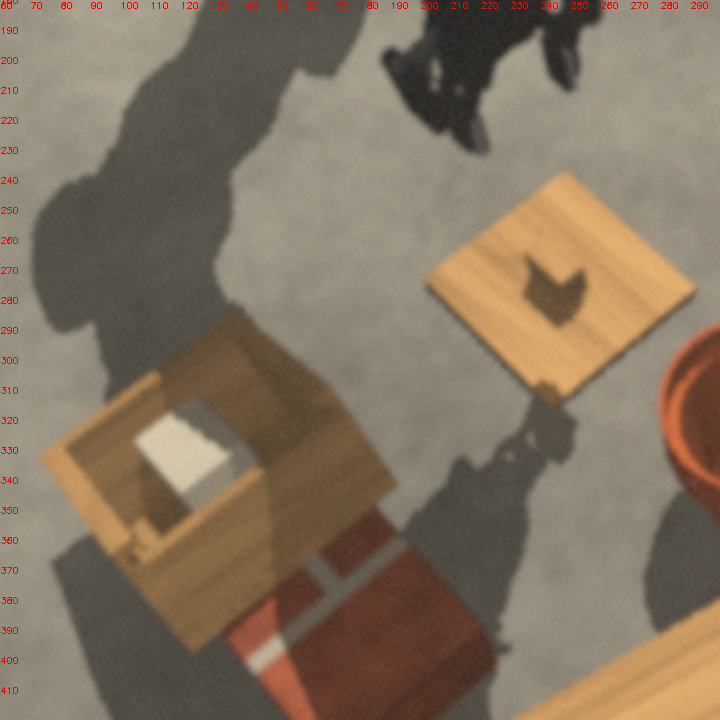

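View pics/top_h.png

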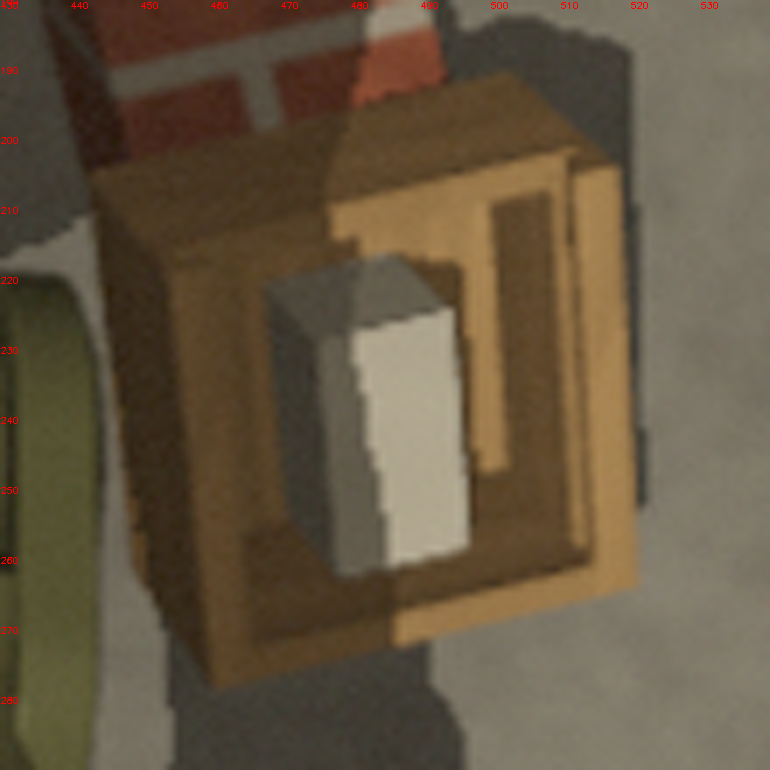

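Run:
```python
from h import *
import cv2
px=np.array([(475.3,227.4),(494.1,223.9),(496.7,257.7),(477.7,262)])
loc=[(.045,.023),(.045,-.023),(-.045,-.023),(-.045,.023)]
def pts(q,n):
    c,s=np.cos(q[2]),np.sin(q[2])
    return np.array([boxpt(q[0]+c*a-s*b,q[1]+s*a+c*b,n) for a,b in loc])
f=lambda q:(proj(pts(q,.060),"top")-px).ravel()
r=least_squares(f,[-.02,0,0]);print(r.x,r.fun.round(1))
for t in("top","scene"):
    im=np.load(f"{t}_h.npz")["color"][:,:,::-1];x,y,w,h,s=(430,180,110,110,7) if t=="top" else (60,270,140,140,5)
    im=cv2.resize(im[y:y+h,x:x+w],None,fx=s,fy=s,interpolation=cv2.INTER_CUBIC)
    def dr(P,col):
        p=((proj(P,t)-[x,y]+.5)*s-.5).round().astype(int);cv2.polylines(im,[p],True,col,1)
    dr(pts(r.x,.06),(0,0,255));dr(pts(r.x,.01),(255,0,0))
    dr(np.array([boxpt(a,b,.082) for a,b in((-.077,.072),(-.077,-.072),(.077,-.072),(.077,.072))]),(0,255,0))
    dr(np.array([boxpt(a,b,.01) for a,b in((-.065,.058),(-.065,-.058),(.065,-.058),(.065,.058))]),(255,255,0))
    cv2.imwrite(f"pics/ov_{t}.png",im)
```

```text
[-0.01503515 -0.00318303 -0.01449873] [-0.4  0.5  0.6 -0.6 -0.  -0.  -0.3  0.1]
```

View pics/ov_top.png

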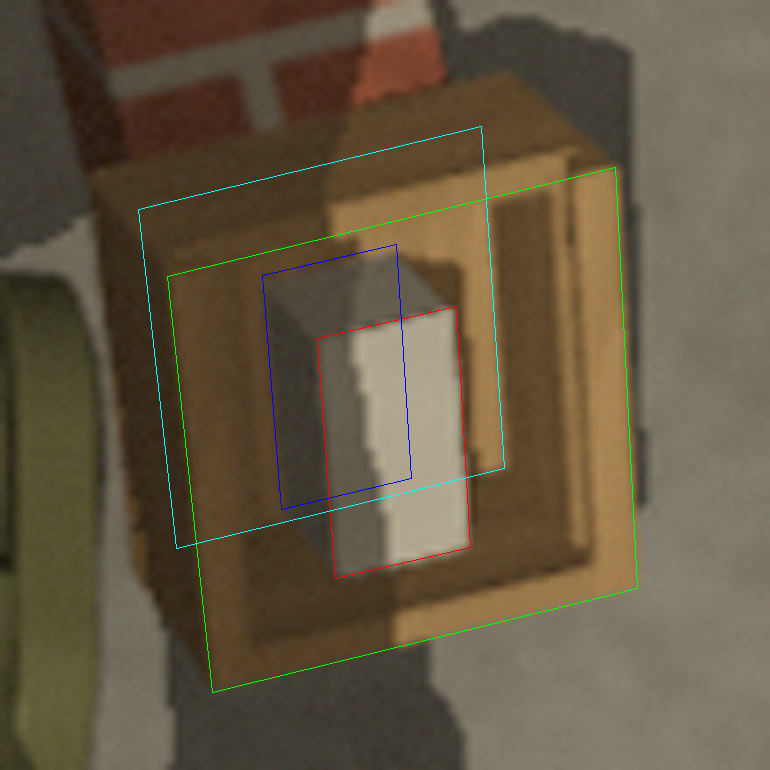

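View pics/ov_scene.png

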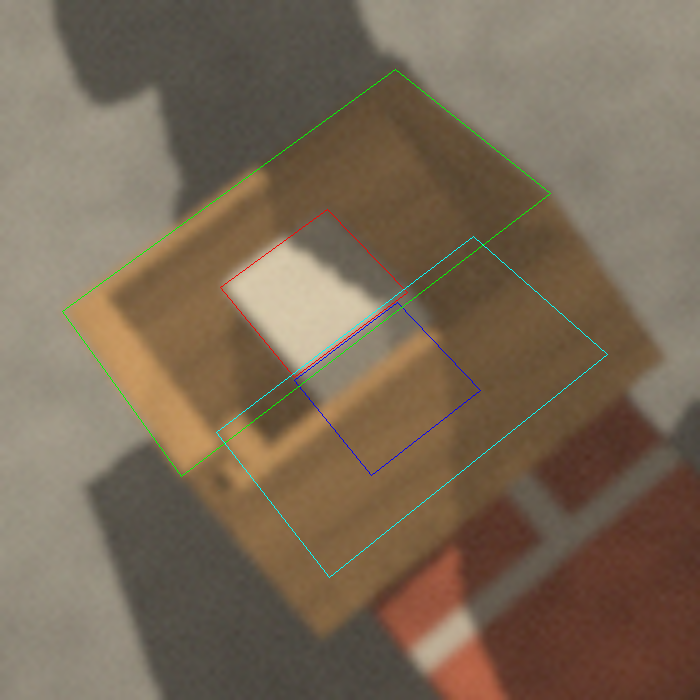

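The overlay matches the block well in both views: u=-15 mm, y=-3 mm, yaw -0.014. The lid lies flat on the table. Next is the block approach.

```bash
cat >> h.py <<'E'
def Rblk(y=-.0145): return Rbox_tool()@Ro.from_euler("z",-y).as_matrix()
E
python3 - <<'E'
from h import *
from plant import arm
st=arm.observe()
print(delta(st,boxpt(-.015,-.003,.15),Rblk()))
E
```

```text
('dp cm', [-7.77, 25.24, 3.55], 'rot deg', [0.48, 29.9, 0.85])
```

Request:
arm_command:
  series:
    - {"rot":[0,0,0],"dp":[-0.8,2,0],"gripper":6.6}
    - {"rot":[0,4,0],"dp":[-2,6,0],"gripper":6.6}
    - {"rot":[0,9,0],"dp":[-3.2,10,0.3],"gripper":6.6}
    - {"rot":[0.2,14,0.3],"dp":[-4.4,14,0.8],"gripper":6.6}
    - {"rot":[0.3,20,0.5],"dp":[-5.6,18,1.5],"gripper":6.6}
    - {"rot":[0.4,25,0.7],"dp":[-6.8,22,2.5],"gripper":6.6}
    - {"rot":[0.5,29,0.8],"dp":[-7.5,24.5,3.3],"gripper":6.6}
    - {"rot":[0.5,30,0.8],"dp":[-7.8,25.2,3.5],"gripper":6.6}
    - {"rot":[0.5,30,0.8],"dp":[-7.8,25.2,3.5],"gripper":6.6}
    - {"rot":[0.5,30,0.8],"dp":[-7.8,25.2,3.5],"gripper":6.6}

```text
time: 11.75
tcp_pos: [0.4338, -0.2928, 0.1566]
ee_rot: [-3.127, -0.518, 0.222]
wrist_force: [0.5, -0.3, 0.9]
finger_gap: 0.771
```

Run:
```python
from h import *
from plant import arm
from look import look
st=arm.observe();print(st["time"],st["tcp_pos"],st["ee_rot"],st["joint_pos"].round(2),st["finger_gap"])
print(delta(st,boxpt(-.015,-.003,.09),Rblk()),delta(st,boxpt(-.015,-.003,.025),Rblk()))
look("scene","i",50,200,200,220,3);look("top","i",430,180,150,150,5)
```

```text
11.75 [ 0.43384058 -0.29277499  0.15656066] [-3.12704513 -0.51803837  0.22182841] [ 0.91 -0.05 -0.06  2.12 -0.6   0.91 -0.16] 0.7710867878437776
('dp cm', [0.47, 0.26, 5.75], 'rot deg', [-0.31, 0.31, -0.07]) ('dp cm', [0.51, 0.29, 12.25], 'rot deg', [-0.31, 0.31, -0.07])
```

View pics/scene_i.png

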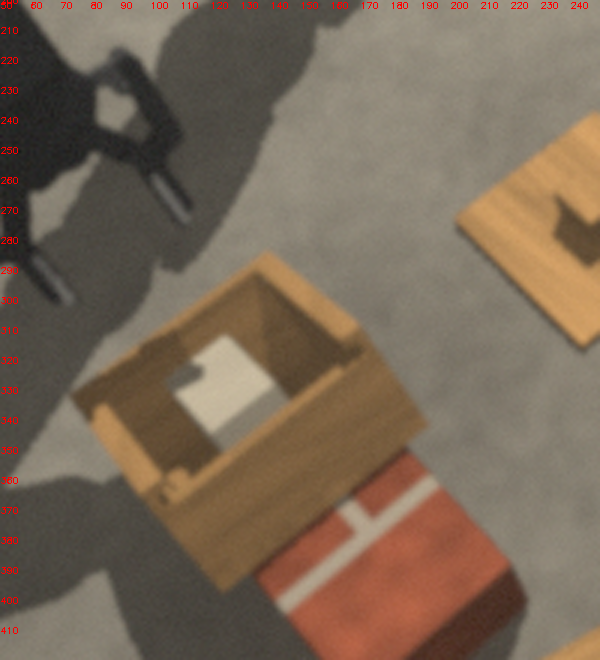

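View pics/top_i.png

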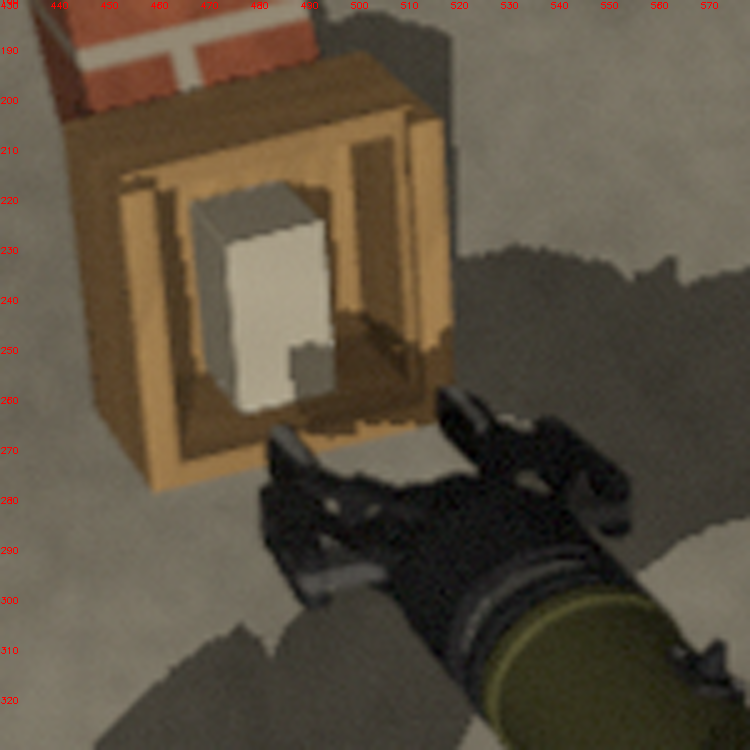

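Request:
arm_command:
  series:
    - {"rot":[-0.3,0.3,0],"dp":[0.2,0.1,1],"gripper":6.6}
    - {"rot":[-0.3,0.3,0],"dp":[0.5,0.3,3],"gripper":6.6}
    - {"rot":[-0.3,0.3,0],"dp":[0.5,0.3,5],"gripper":6.6}
    - {"rot":[-0.3,0.3,0],"dp":[0.5,0.3,5.8],"gripper":6.6}
    - {"rot":[-0.3,0.3,0],"dp":[0.5,0.3,5.8],"gripper":6.6}
    - {"rot":[-0.3,0.3,0],"dp":[0.5,0.3,5.8],"gripper":6.6}

```text
time: 12.45
tcp_pos: [0.467, -0.2888, 0.1099]
ee_rot: [-3.135, -0.525, 0.223]
wrist_force: [0.5, -0.8, 0.2]
finger_gap: 0.771
```

Run:
```python
from h import *
from plant import arm
from look import look
st=arm.observe();print(st["time"],st["tcp_pos"],st["ee_rot"],st["joint_pos"].round(2),st["finger_gap"])
print(delta(st,boxpt(-.015,-.003,.025),Rblk()))
look("scene","j",50,200,200,220,3);look("top","j",430,180,150,150,5)
```

```text
12.45 [ 0.46695986 -0.28877469  0.10991516] [-3.13484448 -0.52475476  0.22257252] [ 0.88  0.05 -0.09  2.14 -0.65  0.78 -0.13] 0.7705710153157221
('dp cm', [-0.11, -0.18, 6.55], 'rot deg', [0.11, -0.07, -0.03])
```

View pics/scene_j.png

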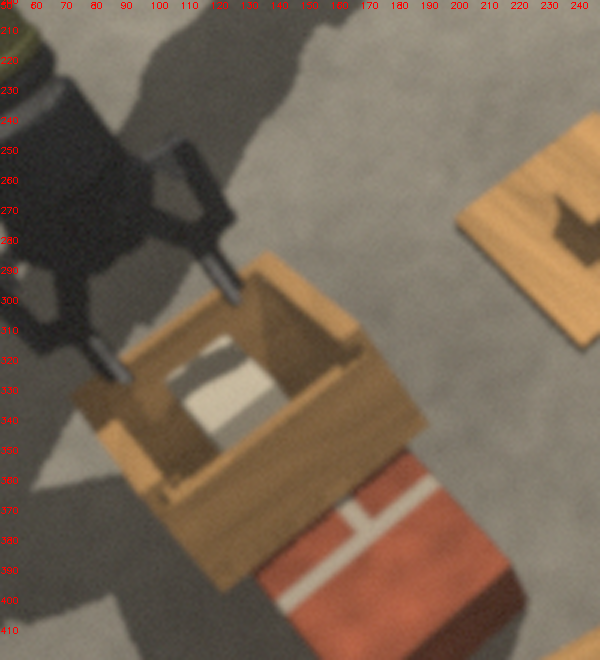

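View pics/top_j.png

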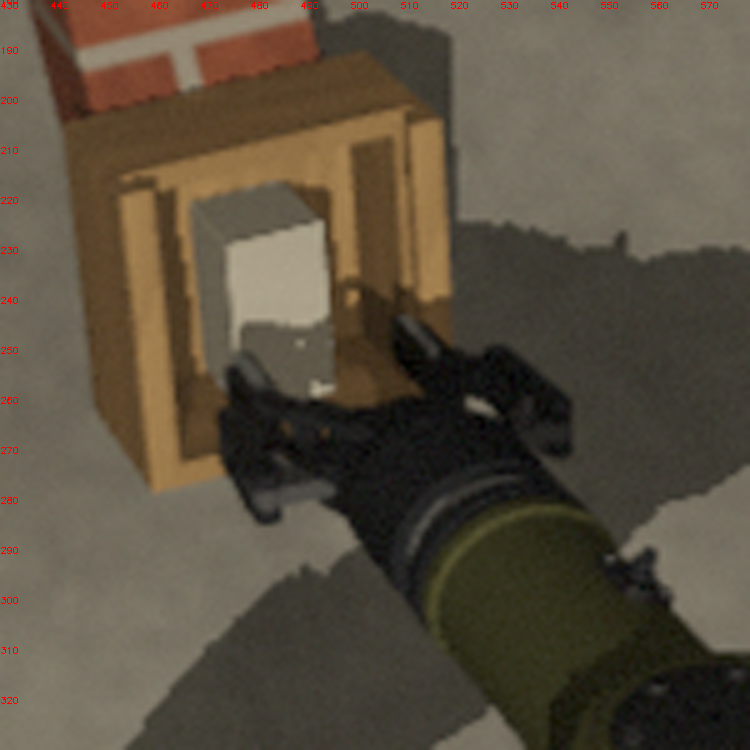

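Fingers straddle the block with clearance in both views (tips at (128,326)/(92,... ) scene side, (475,252) and (512,243) top). Descend and close.

Request:
arm_command:
  series:
    - {"rot":[0.1,0,0],"dp":[-0.1,-0.2,1],"gripper":6.6}
    - {"rot":[0.1,0,0],"dp":[-0.1,-0.2,2.5],"gripper":6.6}
    - {"rot":[0.1,0,0],"dp":[-0.1,-0.2,4],"gripper":6.6}
    - {"rot":[0.1,0,0],"dp":[-0.1,-0.2,5.3],"gripper":6.6}
    - {"rot":[0.1,0,0],"dp":[-0.1,-0.2,6.2],"gripper":6.6}
    - {"rot":[0.1,0,0],"dp":[-0.1,-0.2,6.5],"gripper":6.6}
    - {"rot":[0.1,0,0],"dp":[-0.1,-0.2,6.5],"gripper":6.6}

```text
time: 13.25
tcp_pos: [0.4946, -0.2804, 0.0577]
ee_rot: [-3.131, -0.527, 0.22]
wrist_force: [-50.8, 22.0, 59.7]
finger_gap: 0.773
```

Run:
```python
from h import *
from plant import arm
from look import look
st=arm.observe();print(st["time"],st["tcp_pos"],st["wrist_force"],st["finger_gap"])
print(delta(st,boxpt(-.015,-.003,.025),Rblk()))
look("scene","k",50,200,200,220,3);look("top","k",430,180,150,150,5)
```

```text
13.25 [ 0.49460235 -0.28043868  0.05765456] [-50.82264997  22.00499309  59.74726183] 0.7733939615256284
('dp cm', [0.01, -0.01, 0.59], 'rot deg', [-0.06, -0.18, -0.14])
```

View pics/scene_k.png

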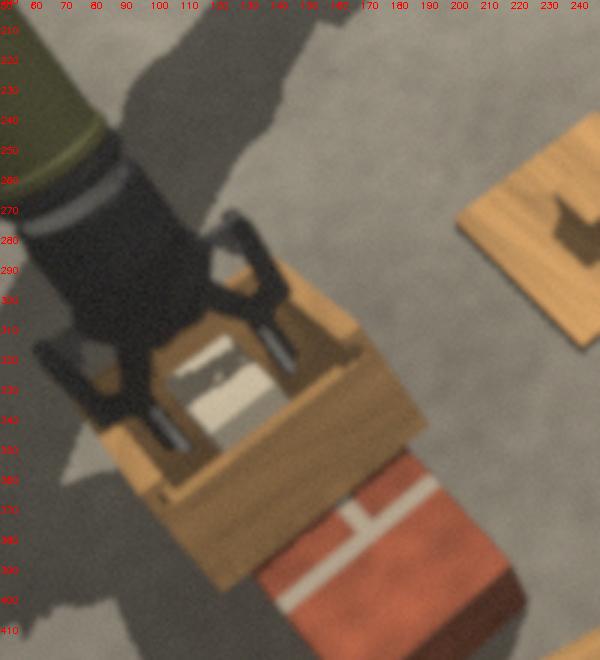

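View pics/top_k.png

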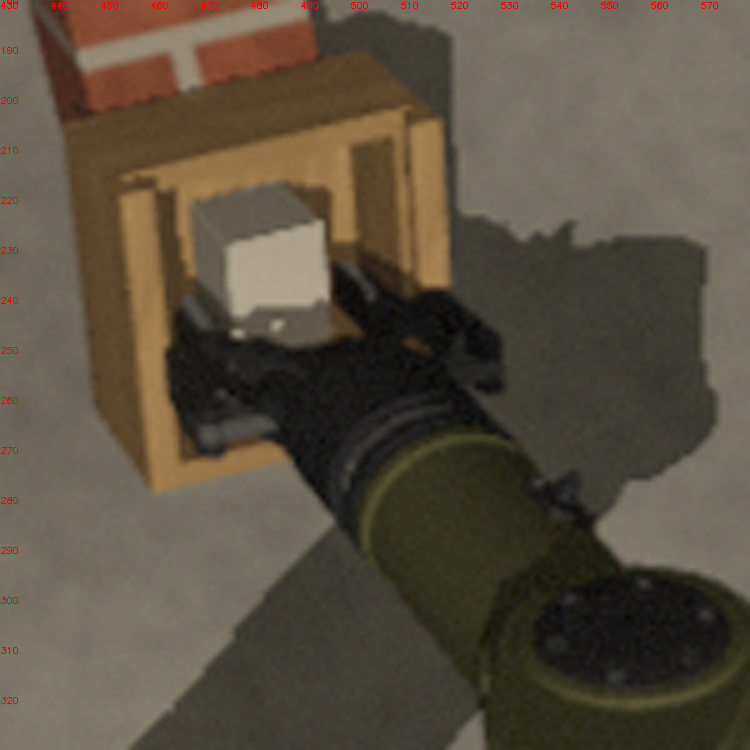

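The wrist force is 81 N: the wide knuckles appear to be on the lips at (100,340). I back off, narrow the jaws and check.

Request:
arm_command:
  series:
    - {"rot":[0,0,0],"dp":[0,0,-0.7],"gripper":6.6}
    - {"rot":[0,0,0],"dp":[0,0,-1.2],"gripper":5.8}
    - {"rot":[0,0,0],"dp":[0,0,-1.2],"gripper":5.5}
    - {"rot":[0,0,0],"dp":[0,0,-1.2],"gripper":5.5}

```text
time: 13.75
tcp_pos: [0.4915, -0.2807, 0.0628]
ee_rot: [-3.132, -0.524, 0.222]
wrist_force: [-0.2, -0.4, -0.8]
finger_gap: 0.649
```

Run:
```python
from h import *
from plant import arm
from look import look
st=arm.observe();print(st["time"],st["tcp_pos"],st["wrist_force"],st["finger_gap"])
print(delta(st,boxpt(-.015,-.003,.030),Rblk()))
look("scene","l",50,200,200,220,3);look("top","l",430,180,150,150,5)
```

```text
13.75 [ 0.49148178 -0.2806533   0.06276614] [-0.17592939 -0.39029954 -0.76688361] 0.6493233630709327
('dp cm', [0.03, 0.04, 0.68], 'rot deg', [-0.02, -0.05, -0.05])
```

View pics/scene_l.png

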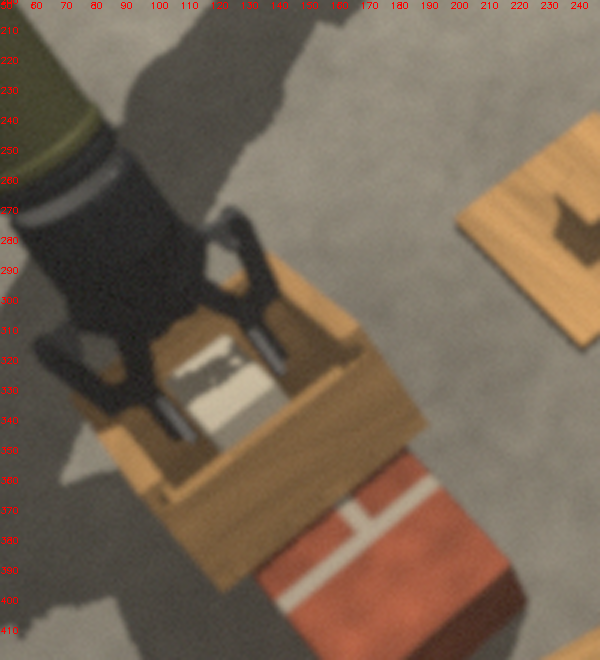

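View pics/top_l.png

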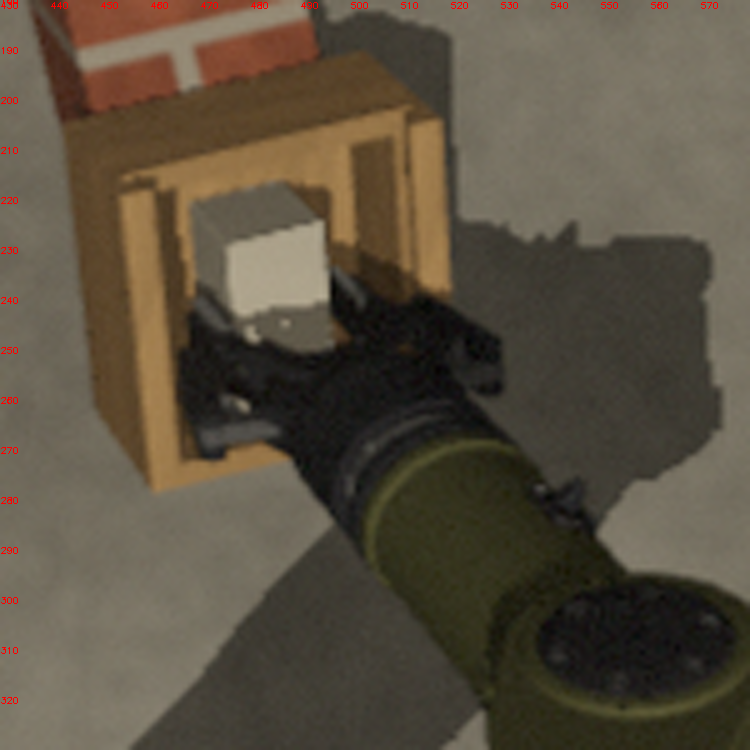

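Request:
arm_command:
  series:
    - {"rot":[0,0,0],"dp":[0,0,0.2],"gripper":5.5}
    - {"rot":[0,0,0],"dp":[0,0,0.4],"gripper":5.5}
    - {"rot":[0,0,0],"dp":[0,0,0.4],"gripper":5.5}

```text
time: 14.15
tcp_pos: [0.4932, -0.2799, 0.0591]
ee_rot: [-3.132, -0.524, 0.222]
wrist_force: [-0.3, 0.3, 0.0]
finger_gap: 0.644
```

Request:
arm_command:
  series:
    - {"rot":[0,0,0],"dp":[0,0,0.15],"gripper":5.5}
    - {"rot":[0,0,0],"dp":[0,0,0.3],"gripper":5.5}
    - {"rot":[0,0,0],"dp":[0,0,0.3],"gripper":5.5}

```text
time: 14.45
tcp_pos: [0.4941, -0.2804, 0.0582]
ee_rot: [-3.132, -0.525, 0.222]
wrist_force: [-12.3, 4.8, 14.5]
finger_gap: 0.646
```

Run:
```python
from h import *
from plant import arm
from look import look
st=arm.observe();print(st["time"],st["tcp_pos"],st["wrist_force"],st["finger_gap"])
print(delta(st,boxpt(-.015,-.003,.028),Rblk()))
```

```text
14.45 [ 0.49409709 -0.28035478  0.05824252] [-12.31787704   4.82009691  14.46531761] 0.6461877912154285
('dp cm', [0.03, 0.01, 0.36], 'rot deg', [-0.01, -0.08, -0.08])
```

Contact comes at the same depth with the narrower jaws, so the knuckles meet the lips around n=31 mm. That depth is enough, about 28 mm of finger overlap on the block. I back off 4 mm and close there.

Request:
arm_command:
  series:
    - {"rot":[0,0,0],"dp":[0,0,-0.4],"gripper":5.5}
    - {"rot":[0,0,0],"dp":[0,0,-0.4],"gripper":5.2}
    - {"rot":[0,0,0],"dp":[0,0,-0.4],"gripper":4.8}
    - {"rot":[0,0,0],"dp":[0,0,-0.4],"gripper":4.5}
    - {"rot":[0,0,0],"dp":[0,0,-0.4],"gripper":4}
    - {"rot":[0,0,0],"dp":[0,0,-0.4],"gripper":3.5}
    - {"rot":[0,0,0],"dp":[0,0,-0.4],"gripper":3.5}
  grip_force: 60

```text
time: 15.15
tcp_pos: [0.4927, -0.2808, 0.0609]
ee_rot: [-3.133, -0.525, 0.222]
wrist_force: [-3.8, -0.3, 4.5]
finger_gap: 0.524
```

Run:
```python
from h import *
from plant import arm
from look import look
st=arm.observe();print(st["time"],st["tcp_pos"],st["wrist_force"],st["torque"],st["finger_gap"])
print(delta(st,boxpt(-.015,-.003,.033),Rblk()))
look("scene","m",50,200,200,220,3);look("top","m",430,180,150,150,5)
```

```text
15.15 [ 0.49270139 -0.2808318   0.06087842] [-3.77241426 -0.31873879  4.46769934] [-0.03860069  0.62712007  0.21179779] 0.5240556996734269
('dp cm', [0.02, -0.01, 0.16], 'rot deg', [0.02, -0.06, -0.05])
```

View pics/scene_m.png

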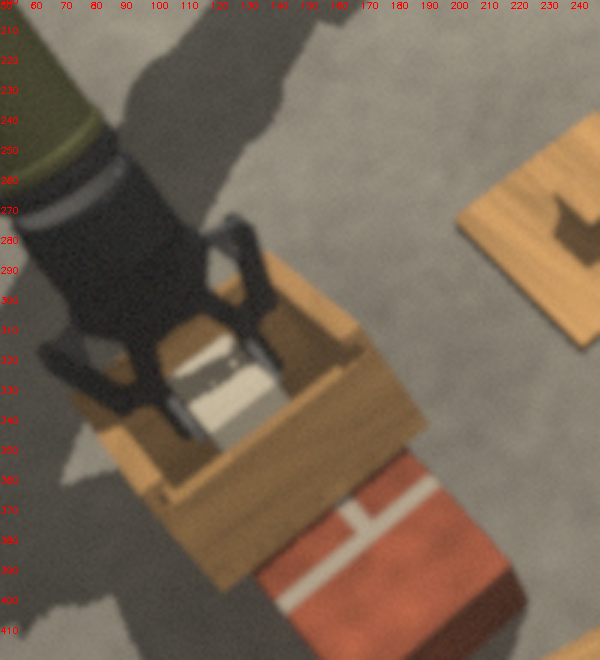

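View pics/top_m.png

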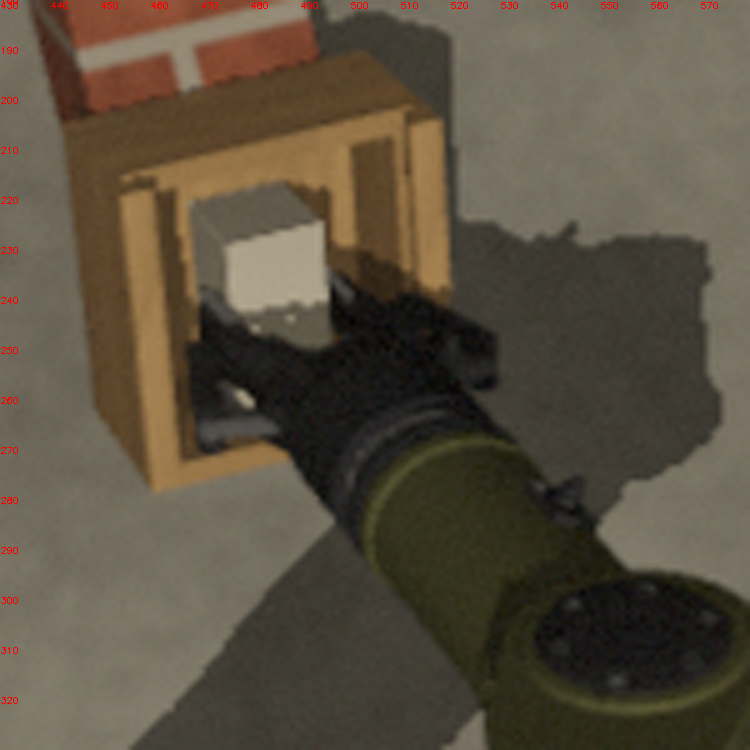

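Gap 0.524 (about 45 mm) means the block is gripped. I lift along the box normal.

Request:
arm_command:
  series:
    - {"rot":[0,0,0],"dp":[0,0,0],"gripper":3.5}
    - {"rot":[0,0,0],"dp":[0,0,-0.3],"gripper":3.5}
    - {"rot":[0,0,0],"dp":[0,0,-0.8],"gripper":3.5}
    - {"rot":[0,0,0],"dp":[0,0,-1.5],"gripper":3.5}
    - {"rot":[0,0,0],"dp":[0,0,-2.5],"gripper":3.5}
    - {"rot":[0,0,0],"dp":[0,0,-3.7],"gripper":3.5}
    - {"rot":[0,0,0],"dp":[0,0,-5],"gripper":3.5}
    - {"rot":[0,0,0],"dp":[0,0,-6.3],"gripper":3.5}
    - {"rot":[0,0,0],"dp":[0,0,-7.5],"gripper":3.5}
    - {"rot":[0,0,0],"dp":[0,0,-8.5],"gripper":3.5}
    - {"rot":[0,0,0],"dp":[0,0,-9],"gripper":3.5}
    - {"rot":[0,0,0],"dp":[0,0,-9],"gripper":3.5}
  grip_force: 80

```text
time: 16.45
tcp_pos: [0.4489, -0.2918, 0.1394]
ee_rot: [-3.134, -0.525, 0.222]
wrist_force: [0.2, -0.7, -4.4]
finger_gap: 0.523
```

Run:
```python
from h import *
from plant import arm
from look import look
st=arm.observe();print(st["time"],st["tcp_pos"],st["ee_rot"],st["joint_pos"].round(2),st["wrist_force"],st["torque"],st["finger_gap"])
print(POC)
p=np.array([POC[0],POC[1],.2])
for y in (-.3,): 
  print(delta(st,[.43,-.2,.26],Rdown(.0)),delta(st,p,Rdown(-.3)))
look("scene","n",50,180,200,220,3);look("top","n",400,150,200,150,4)
```

```text
16.45 [ 0.44891769 -0.29181121  0.1393869 ] [-3.13423322 -0.52516454  0.22219405] [ 0.9  -0.01 -0.07  2.13 -0.62  0.85 -0.15] [ 0.18003739 -0.71946783 -4.37868551] [-0.23141763  0.9321712  -0.00549689] 0.5234970988431163
[0.4666, 0.2885, -0.3005]
('dp cm', [6.2, -9.45, -10.28], 'rot deg', [-3.75, -29.92, 12.55]) ('dp cm', [15.6, -56.2, 2.45], 'rot deg', [-8.26, -29.29, 29.33])
```

View pics/scene_n.png

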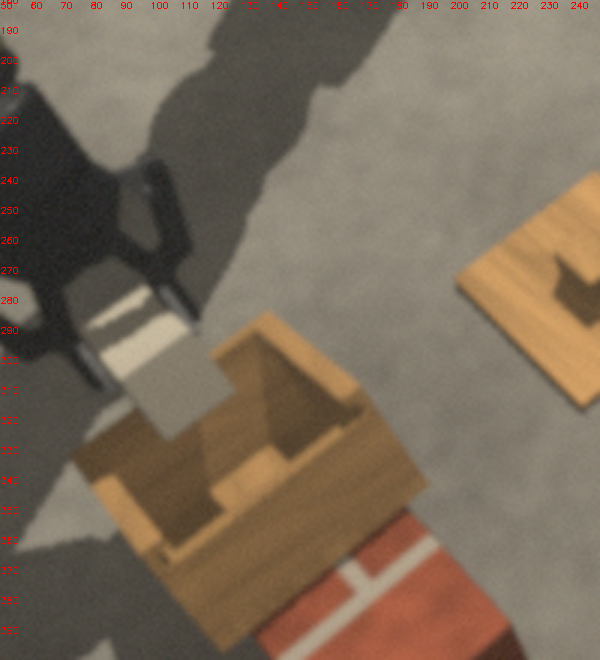

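View pics/top_n.png

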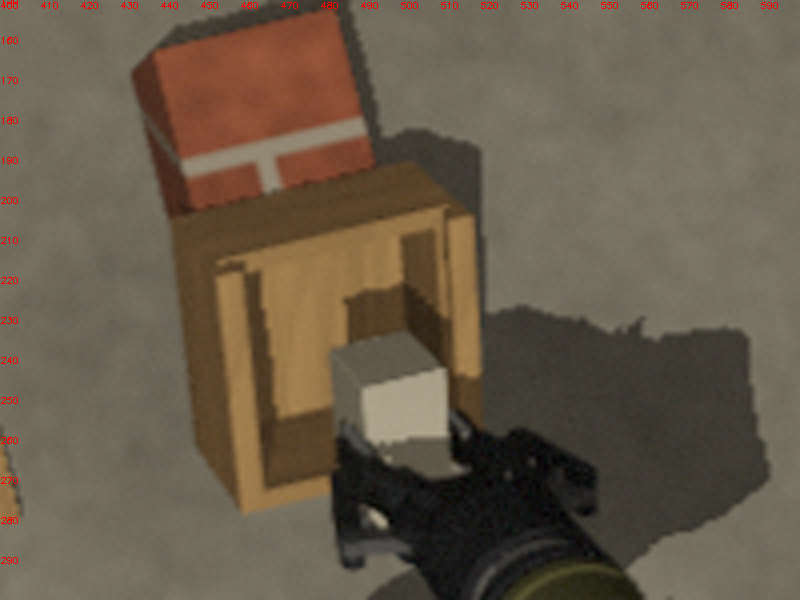

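The block is out of the box and held. I raise and level it.

Request:
arm_command:
  series:
    - {"rot":[0,0,0],"dp":[0.3,0,-1],"gripper":3.5}
    - {"rot":[0,-2,0],"dp":[0.8,-0.3,-2.5],"gripper":3.5}
    - {"rot":[0,-6,0],"dp":[1.6,-1,-4.5],"gripper":3.5}
    - {"rot":[0,-11,0],"dp":[2.6,-2.5,-6.5],"gripper":3.5}
    - {"rot":[0,-16,0],"dp":[3.7,-4.5,-8.3],"gripper":3.5}
    - {"rot":[0,-21,0],"dp":[4.8,-6.5,-9.5],"gripper":3.5}
    - {"rot":[-0.2,-26,0],"dp":[5.7,-8.2,-10.1],"gripper":3.5}
    - {"rot":[-0.3,-29,0],"dp":[6.1,-9.2,-10.3],"gripper":3.5}
    - {"rot":[-0.4,-30,0],"dp":[6.2,-9.5,-10.3],"gripper":3.5}
    - {"rot":[-0.4,-30,0],"dp":[6.2,-9.5,-10.3],"gripper":3.5}

```text
time: 17.55
tcp_pos: [0.4303, -0.1984, 0.2593]
ee_rot: [-3.14, -0.001, 0.226]
wrist_force: [-1.2, -0.1, -3.6]
finger_gap: 0.526
```

Run:
```python
from h import *
from plant import arm
st=arm.observe();print(st["time"],st["tcp_pos"],st["ee_rot"],st["joint_pos"].round(2),st["wrist_force"],st["torque"],st["finger_gap"])
print(delta(st,[.47,.04,.26],Rdown(1.53)))
```

```text
17.55 [ 0.43033974 -0.19836884  0.2592819 ] [-3.13981516e+00 -1.33723216e-03  2.26375032e-01] [ 0.74 -0.06 -0.35  1.82 -0.02  1.38 -0.95] [-1.18012088 -0.11670325 -3.59721267] [-0.02926166 -0.05952489  0.04300721] 0.5256155549805
('dp cm', [9.22, -22.34, -0.02], 'rot deg', [-0.04, -0.13, -74.69])
```

Request:
arm_command:
  series:
    - {"rot":[0,0,-4],"dp":[0.4,-1,0],"gripper":3.5}
    - {"rot":[0,0,-11],"dp":[1.2,-3,0],"gripper":3.5}
    - {"rot":[0,0,-18],"dp":[2.2,-5.5,0],"gripper":3.5}
    - {"rot":[0,0,-26],"dp":[3.3,-8,0],"gripper":3.5}
    - {"rot":[0,0,-34],"dp":[4.4,-10.7,0],"gripper":3.5}
    - {"rot":[0,0,-42],"dp":[5.5,-13.3,0],"gripper":3.5}
    - {"rot":[0,0,-50],"dp":[6.6,-16,0],"gripper":3.5}
    - {"rot":[0,0,-57],"dp":[7.6,-18.5,0],"gripper":3.5}
    - {"rot":[0,0,-64],"dp":[8.5,-20.5,0],"gripper":3.5}
    - {"rot":[0,0,-70],"dp":[9,-21.8,0],"gripper":3.5}
    - {"rot":[0,0,-74],"dp":[9.2,-22.3,0],"gripper":3.5}
    - {"rot":[0,-0.1,-74.7],"dp":[9.2,-22.3,0],"gripper":3.5}

```text
time: 18.75
tcp_pos: [0.4695, 0.0382, 0.2592]
ee_rot: [-3.141, -0.0, 1.528]
wrist_force: [-0.6, 0.0, -3.1]
finger_gap: 0.519
```

Run:
```python
from h import *
from plant import arm
st=arm.observe();print(st["time"],st["tcp_pos"],st["ee_rot"],st["joint_pos"].round(2),st["wrist_force"],st["finger_gap"])
print(delta(st,[POC[0],POC[1],.2],Rdown(POC[2]+np.pi)))
```

```text
18.75 [0.46952007 0.03823708 0.25923125] [-3.14071310e+00 -4.33232051e-04  1.52823670e+00] [ 0.46 -0.06 -0.57  1.81 -0.03  1.38 -0.14] [-0.56566367  0.00388606 -3.05222665] 0.5186540558421355
('dp cm', [24.99, -1.35, 5.94], 'rot deg', [-0.03, -0.05, -75.22])
```

Request:
arm_command:
  series:
    - {"rot":[0,0,-4],"dp":[1,0,0],"gripper":3.5}
    - {"rot":[0,0,-11],"dp":[3,-0.1,0.2],"gripper":3.5}
    - {"rot":[0,0,-18],"dp":[5.8,-0.2,0.6],"gripper":3.5}
    - {"rot":[0,0,-26],"dp":[8.8,-0.4,1.2],"gripper":3.5}
    - {"rot":[0,0,-34],"dp":[11.8,-0.6,2],"gripper":3.5}
    - {"rot":[0,0,-42],"dp":[14.8,-0.8,2.8],"gripper":3.5}
    - {"rot":[0,0,-50],"dp":[17.8,-1,3.6],"gripper":3.5}
    - {"rot":[0,0,-57],"dp":[20.5,-1.1,4.4],"gripper":3.5}
    - {"rot":[0,0,-64],"dp":[22.8,-1.2,5.2],"gripper":3.5}
    - {"rot":[0,0,-70],"dp":[24.3,-1.3,5.7],"gripper":3.5}
    - {"rot":[0,0,-74],"dp":[25,-1.4,5.9],"gripper":3.5}
    - {"rot":[0,0,-75.2],"dp":[25,-1.4,5.9],"gripper":3.5}

```text
time: 19.95
tcp_pos: [0.4664, 0.2884, 0.1997]
ee_rot: [-3.141, -0.002, 2.84]
wrist_force: [-0.1, -0.4, -4.9]
finger_gap: 0.523
```

Run:
```python
from h import *
from plant import arm
from look import look
st=arm.observe();print(st["time"],st["tcp_pos"],st["ee_rot"],st["joint_pos"].round(2),st["wrist_force"],st["finger_gap"])
print(delta(st,[POC[0],POC[1],.1],Rdown(POC[2]+np.pi)))
look("scene","o");look("top","o")
```

```text
19.95 [0.4663933  0.28842486 0.19971238] [-3.14071731e+00 -1.99241674e-03  2.84036052e+00] [ 0.16  0.21 -0.85  1.72  0.16  1.28  0.54] [-0.09306403 -0.42913596 -4.88176719] 0.5227078498562718
('dp cm', [-0.04, 0.02, 9.97], 'rot deg', [-0.05, -0.11, -0.04])
```

View pics/scene_o.png

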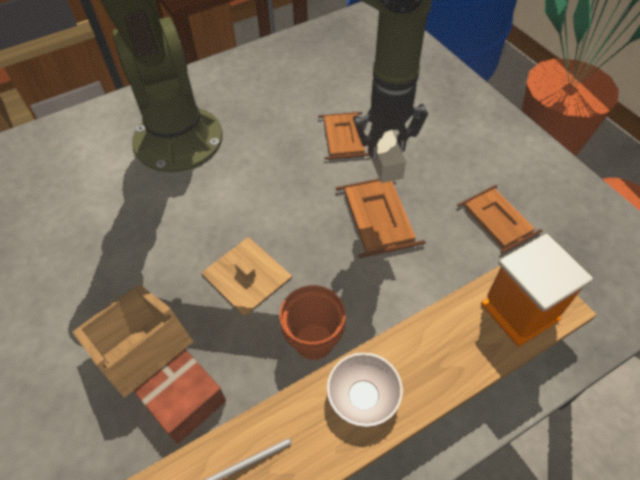

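View pics/top_o.png

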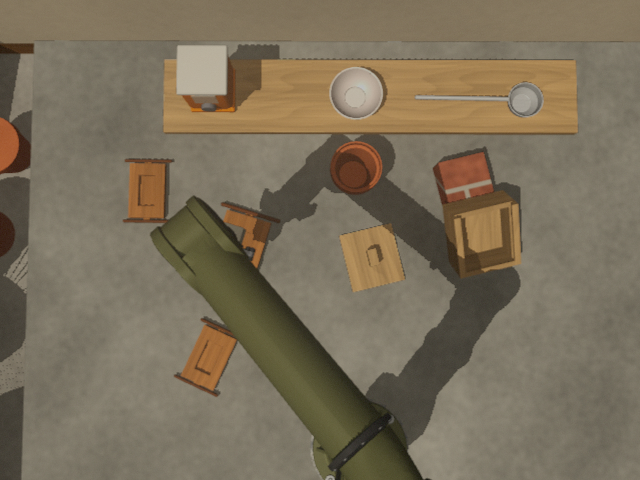

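Request:
arm_command:
  series:
    - {"rot":[0,0,0],"dp":[0,0,1.5],"gripper":3.5}
    - {"rot":[0,-0.1,0],"dp":[0,0,4],"gripper":3.5}
    - {"rot":[0,-0.1,0],"dp":[0,0,7],"gripper":3.5}
    - {"rot":[0,-0.1,0],"dp":[0,0,9.5],"gripper":3.5}
    - {"rot":[0,-0.1,0],"dp":[0,0,11.5],"gripper":3.5}
    - {"rot":[0,-0.1,0],"dp":[0,0,12.8],"gripper":3.5}
    - {"rot":[0,-0.1,0],"dp":[0,0,13.5],"gripper":3.5}
    - {"rot":[0,-0.1,0],"dp":[0,0,13.5],"gripper":3.5}
    - {"rot":[0,-0.1,0],"dp":[0,0,13.5],"gripper":3.5}

```text
time: 20.95
tcp_pos: [0.467, 0.2895, 0.0665]
ee_rot: [3.141, 0.002, 2.841]
wrist_force: [0.2, 0.0, -3.5]
finger_gap: 0.52
```

Run:
```python
from h import *
from plant import arm
from look import look
st=arm.observe();print(st["time"],st["tcp_pos"],st["ee_rot"],st["joint_pos"].round(2),st["wrist_force"],st["finger_gap"])
print(delta(st,[POC[0],POC[1],.0646],Rdown(POC[2]+np.pi)))
look("scene","p",330,130,110,130,6);look("top","p",180,170,120,140,5)
```

```text
20.95 [0.46701425 0.28945389 0.06651513] [3.14075192e+00 2.46698675e-03 2.84055694e+00] [ 0.09  0.36 -0.81  1.87  0.3   1.04  0.43] [ 0.18942838  0.01904382 -3.47275171] 0.5203961620648349
('dp cm', [0.01, -0.1, 0.19], 'rot deg', [0.05, 0.14, -0.03])
```

View pics/scene_p.png

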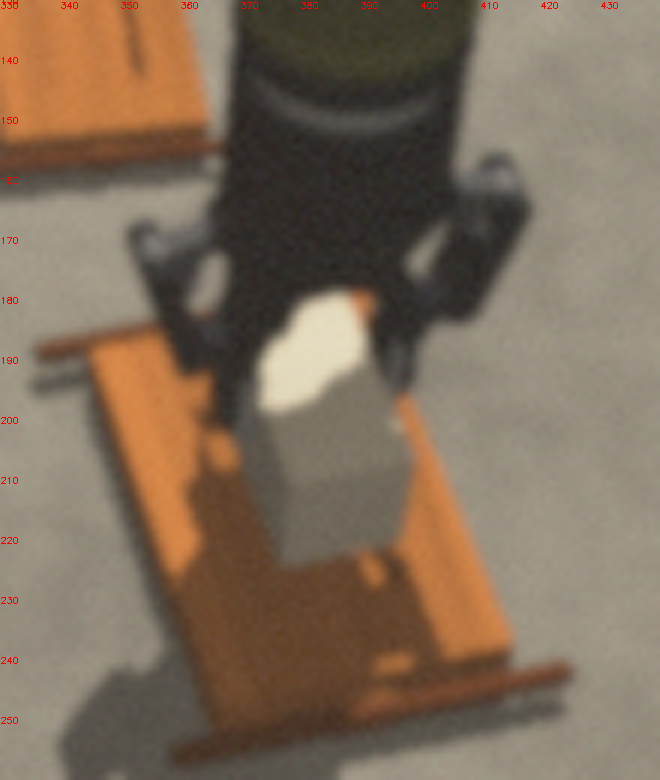

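View pics/top_p.png

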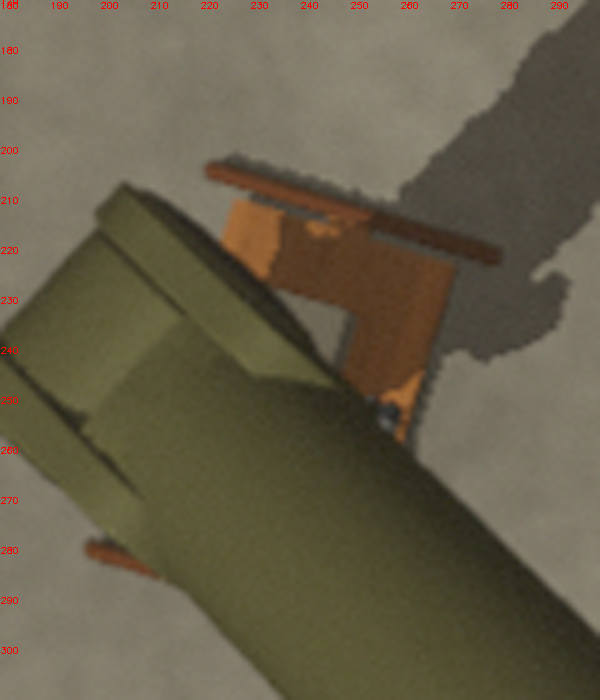

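```bash
cat > ovb.py <<'E'
from h import *
import cv2
def blk(st,off,h,ext=(.045,.023)):
    R=Ro.from_euler("xyz",st["ee_rot"]).as_matrix()
    P=[]
    for zz in (h-.05,h):
        for a,b in((1,1),(1,-1),(-1,-1),(-1,1)):
            P.append(st["tcp_pos"]+R@np.array([off[0]+a*ext[0],off[1]+b*ext[1],zz]))
    return np.array(P) # first 4 top (tool z negative=up), last 4 bottom
def ov(tag,t,box,P,Q,name):
    x,y,w,h,s=box
    im=np.load(f"{t}_{tag}.npz")["color"][:,:,::-1]
    im=cv2.resize(im[y:y+h,x:x+w],None,fx=s,fy=s,interpolation=cv2.INTER_CUBIC)
    def dr(A,col):
        p=((proj(A,t)-[x,y]+.5)*s-.5).round().astype(int);cv2.polylines(im,[p],True,col,1)
    dr(P[:4],(0,0,255));dr(P[4:],(255,0,0))
    for A,c in Q: dr(A,c)
    cv2.imwrite(f"pics/{name}.png",im)
def pocket(z=.022):
    return [(place(np.array([(a*.047,b*.025,z) for a,b in((1,1),(1,-1),(-1,-1),(-1,1))]),POC),(0,255,0)),
            (place(np.array([(a*.085,b*.055,z) for a,b in((1,1),(1,-1),(-1,-1),(-1,1))]),POC),(0,255,0))]
E
python3 - <<'E'
from ovb import *
from plant import arm
st=arm.observe();P=blk(st,(0,0),.0246)
ov("p","scene",(330,160,100,100,7),P,pocket(),"ovp_s");ov("p","top",(210,200,80,80,8),P,pocket(),"ovp_t")
print(proj(P,"scene").round(1).tolist());print(proj(P,"top").round(1).tolist())
E
```

```text
[[385.5, 173.9], [364.9, 177.9], [377.2, 209.9], [398.6, 205.6], [383.6, 189.0], [363.7, 193.0], [375.5, 224.6], [396.3, 220.3]]
[[217.6, 264.6], [237.1, 270.6], [249.2, 232.6], [229.8, 226.5], [221.0, 264.7], [239.8, 270.6], [251.4, 233.9], [232.7, 228.1]]
```

View pics/ovp_s.png

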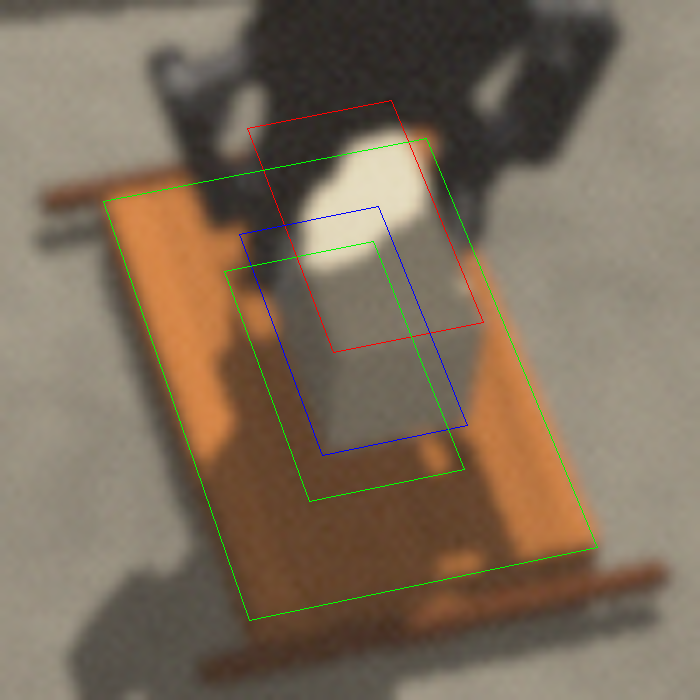

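View pics/ovp_t.png

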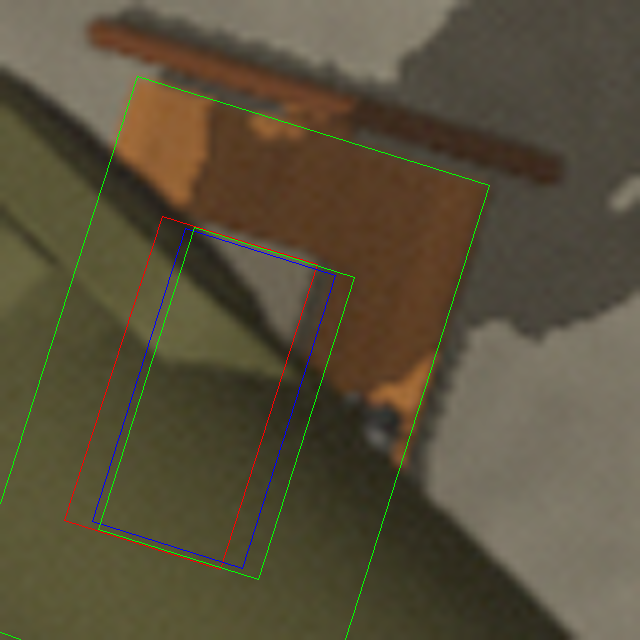

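The model overlay agrees with block and board within about 1 mm in both views. I shift 0.5 mm sideways and lower into the rim.

Request:
arm_command:
  series:
    - {"rot":[0,0.1,0],"dp":[0,-0.05,0.3],"gripper":3.5}
    - {"rot":[0,0.1,0],"dp":[0,-0.05,0.7],"gripper":3.5}
    - {"rot":[0,0.1,0],"dp":[0,-0.05,1.1],"gripper":3.5}
    - {"rot":[0,0.1,0],"dp":[0,-0.05,1.4],"gripper":3.5}
    - {"rot":[0,0.1,0],"dp":[0,-0.05,1.6],"gripper":3.5}
    - {"rot":[0,0.1,0],"dp":[0,-0.05,1.6],"gripper":3.5}
    - {"rot":[0,0.1,0],"dp":[0,-0.05,1.6],"gripper":3.5}

```text
time: 21.75
tcp_pos: [0.4662, 0.2888, 0.0497]
ee_rot: [-3.142, -0.0, 2.841]
wrist_force: [0.3, -0.1, -4.0]
finger_gap: 0.519
```

Run:
```python
from ovb import *
from plant import arm
from look import look
st=arm.observe();print(st["time"],st["tcp_pos"],st["ee_rot"],st["wrist_force"],st["torque"],st["finger_gap"])
print(delta(st,[POC[0],POC[1],.0346],Rdown(POC[2]+np.pi)))
look("scene","q");look("top","q")
P=blk(st,(0,0),.0246)
ov("q","scene",(330,160,100,100,7),P,pocket(),"ovq_s");ov("q","top",(210,200,80,80,8),P,pocket(),"ovq_t")
```

```text
21.75 [0.46623633 0.28876489 0.04974269] [-3.14153292e+00 -4.11716935e-04  2.84106314e+00] [ 0.29648492 -0.1287919  -3.98984117] [-0.02190729 -0.00182992  0.03305404] 0.5191398673557146
('dp cm', [-0.04, -0.01, 1.51], 'rot deg', [-0.0, -0.02, -0.0])
```

View pics/ovq_s.png

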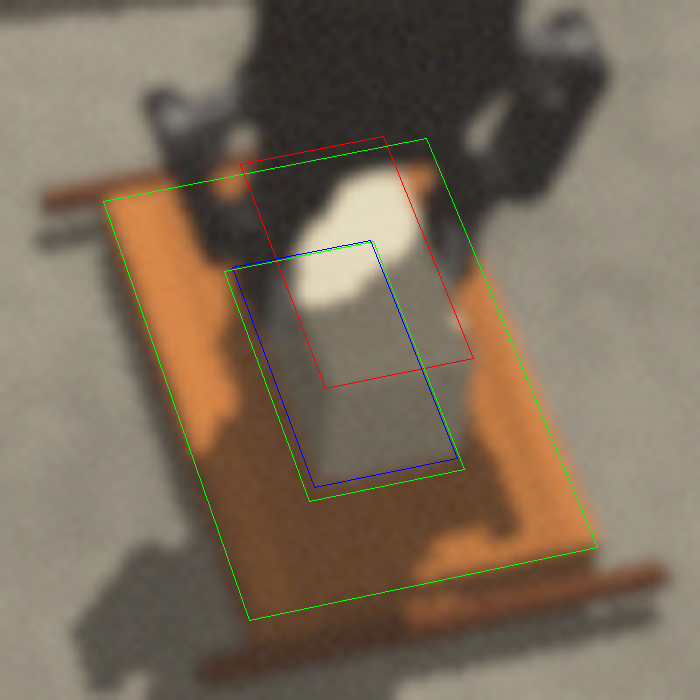

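View pics/ovq_t.png

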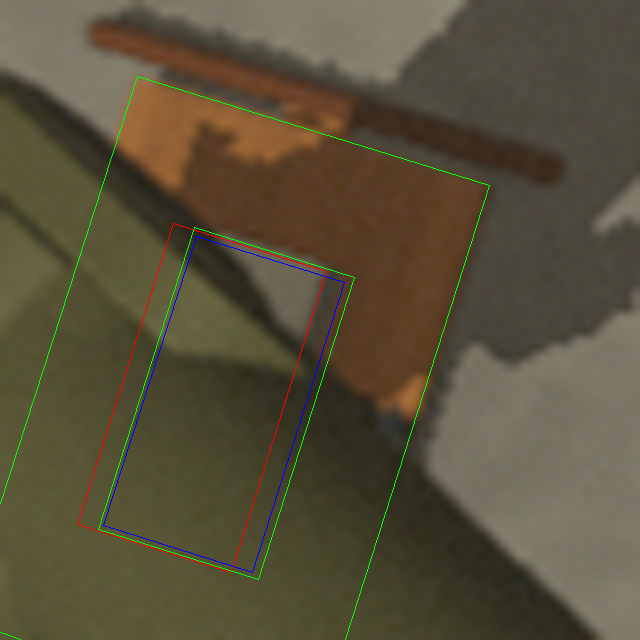

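Request:
arm_command:
  series:
    - {"rot":[0,0,0],"dp":[-0.03,0,0.2],"gripper":3.5}
    - {"rot":[0,0,0],"dp":[-0.03,0,0.4],"gripper":3.5}
    - {"rot":[0,0,0],"dp":[-0.03,0,0.6],"gripper":3.5}
    - {"rot":[0,0,0],"dp":[-0.03,0,0.6],"gripper":3.5}

```text
time: 22.25
tcp_pos: [0.4663, 0.2884, 0.0434]
ee_rot: [-3.141, -0.001, 2.841]
wrist_force: [0.1, -0.1, -4.0]
finger_gap: 0.522
```

Request:
arm_command:
  series:
    - {"rot":[0,0,0],"dp":[0,0,0.2],"gripper":3.5}
    - {"rot":[0,0,0],"dp":[0,0,0.4],"gripper":3.5}
    - {"rot":[0,0,0],"dp":[0,0,0.4],"gripper":3.5}

```text
time: 22.55
tcp_pos: [0.4663, 0.2884, 0.0394]
ee_rot: [-3.141, -0.001, 2.841]
wrist_force: [-0.0, -0.3, -4.4]
finger_gap: 0.52
```

Below the rim with no contact (the block bottom should be near 15 mm against a 22 mm rim). I step on down to the floor.

Request:
arm_command:
  series:
    - {"rot":[0,0,0],"dp":[0,0,0.15],"gripper":3.5}
    - {"rot":[0,0,0],"dp":[0,0,0.3],"gripper":3.5}
    - {"rot":[0,0,0],"dp":[0,0,0.3],"gripper":3.5}

```text
time: 22.85
tcp_pos: [0.4664, 0.2884, 0.0365]
ee_rot: [-3.141, -0.001, 2.841]
wrist_force: [-0.6, 0.6, -4.1]
finger_gap: 0.523
```

Request:
arm_command:
  series:
    - {"rot":[0,0,0],"dp":[0,0,0.1],"gripper":3.5}
    - {"rot":[0,0,0],"dp":[0,0,0.15],"gripper":3.5}
    - {"rot":[0,0,0],"dp":[0,0,0.15],"gripper":3.5}

```text
time: 23.15
tcp_pos: [0.4665, 0.2886, 0.0352]
ee_rot: [-3.141, -0.0, 2.841]
wrist_force: [0.1, 0.4, -4.5]
finger_gap: 0.522
```

Request:
arm_command:
  series:
    - {"rot":[0,0,0],"dp":[0,0,0.1],"gripper":3.5}
    - {"rot":[0,0,0],"dp":[0,0,0.1],"gripper":3.5}

```text
time: 23.35
tcp_pos: [0.4667, 0.2886, 0.0349]
ee_rot: [-3.141, 0.0, 2.841]
wrist_force: [-2.9, -0.9, 3.2]
finger_gap: 0.522
```

Request:
arm_command:
  series:
    - {"rot":[0,0,0],"dp":[0,0,0.1],"gripper":3.5}
    - {"rot":[0,0,0],"dp":[0,0,0.1],"gripper":3.5}

```text
time: 23.55
tcp_pos: [0.4667, 0.2887, 0.0349]
ee_rot: [-3.141, 0.0, 2.841]
wrist_force: [-4.4, -4.4, 11.5]
finger_gap: 0.523
```

Contact at z=0.0349 against 0.0346 expected means the block is on the pocket floor. I unload and open gently.

Request:
arm_command:
  series:
    - {"rot":[0,0,0],"dp":[0,0,-0.1],"gripper":3.5}
    - {"rot":[0,0,0],"dp":[0,0,-0.1],"gripper":4.6}
    - {"rot":[0,0,0],"dp":[0,0,-0.1],"gripper":5}
    - {"rot":[0,0,0],"dp":[0,0,-0.1],"gripper":5.5}
    - {"rot":[0,0,0],"dp":[0,0,-0.1],"gripper":6.2}
    - {"rot":[0,0,0],"dp":[0,0,-0.1],"gripper":6.5}
    - {"rot":[0,0,0],"dp":[0,0,-0.1],"gripper":6.5}
  grip_force: 20

```text
time: 24.25
tcp_pos: [0.4666, 0.2887, 0.0343]
ee_rot: [3.142, -0.0, 2.841]
wrist_force: [1.2, 0.2, 0.4]
finger_gap: 0.762
```

Run:
```python
from ovb import *
from plant import arm
from look import look
st=arm.observe();print(st["time"],st["tcp_pos"],st["ee_rot"],st["wrist_force"],st["torque"],st["finger_gap"])
look("scene","r",330,130,110,130,6)
```

```text
24.25 [0.46660464 0.28866899 0.03426168] [ 3.14155021e+00 -2.76396459e-04  2.84094252e+00] [1.24164448 0.21650409 0.37824678] [-0.03497097  0.01159596  0.02539063] 0.7624973003009643
```

View pics/scene_r.png

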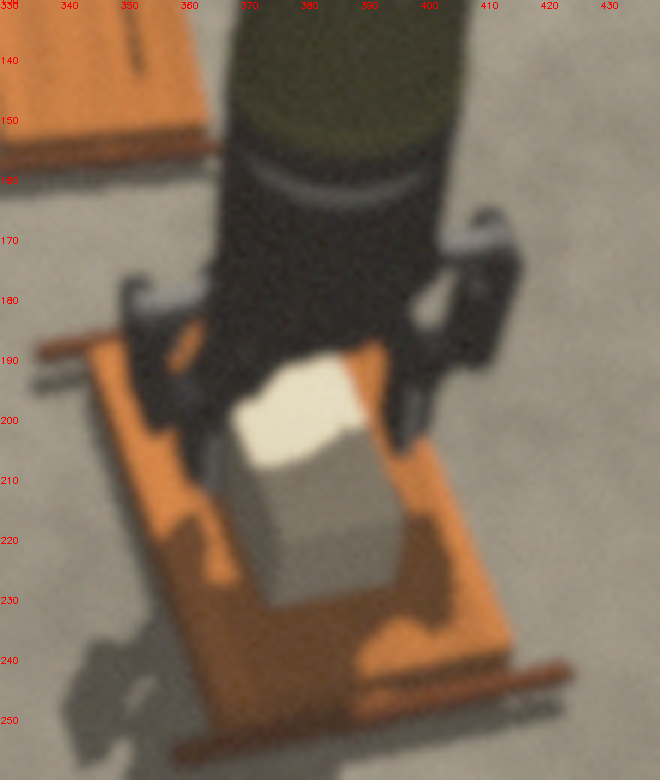

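The block stands level in the pocket with the fingers clear on both sides. I retreat straight up, then swing away.

Request:
arm_command:
  series:
    - {"rot":[0,0,0],"dp":[0,0,-0.5],"gripper":6.5}
    - {"rot":[0,0,0],"dp":[0,0,-1.5],"gripper":6.5}
    - {"rot":[0,0,0],"dp":[0,0,-3.5],"gripper":6.5}
    - {"rot":[0,0,0],"dp":[0,0,-6.5],"gripper":6.5}
    - {"rot":[0,0,0],"dp":[0,0,-10],"gripper":6.5}
    - {"rot":[0,0,0],"dp":[0,0,-14],"gripper":6.5}
    - {"rot":[0,0,0],"dp":[-4,0,-17],"gripper":6.5}
    - {"rot":[0,0,0],"dp":[-8,2,-19],"gripper":6.5}
    - {"rot":[0,0,0],"dp":[-12,5,-20],"gripper":6.5}
    - {"rot":[0,0,0],"dp":[-12,9,-20],"gripper":6.5}
    - {"rot":[0,0,0],"dp":[-12,12,-20],"gripper":6.5}
    - {"rot":[0,0,0],"dp":[-12,14,-20],"gripper":6.5}

```text
time: 25.5
tcp_pos: [0.6225, 0.3895, 0.2345]
ee_rot: [3.14, -0.002, 2.843]
wrist_force: [0.0, 0.2, 0.3]
finger_gap: 0.759
```

Run:
```python
from ovb import *
from plant import arm
from look import look
st=arm.observe();print(st["time"],st["tcp_pos"],st["ee_rot"],st["joint_pos"].round(2),st["wrist_force"])
look("scene","s");look("top","s")
```

```text
25.5 [0.62245553 0.38946467 0.2345142 ] [ 3.13990099e+00 -2.00241634e-03  2.84255393e+00] [-0.13  0.61 -0.76  1.17  0.41  1.5   0.45] [0.01224837 0.19229289 0.32259426]
```

View pics/scene_s.png

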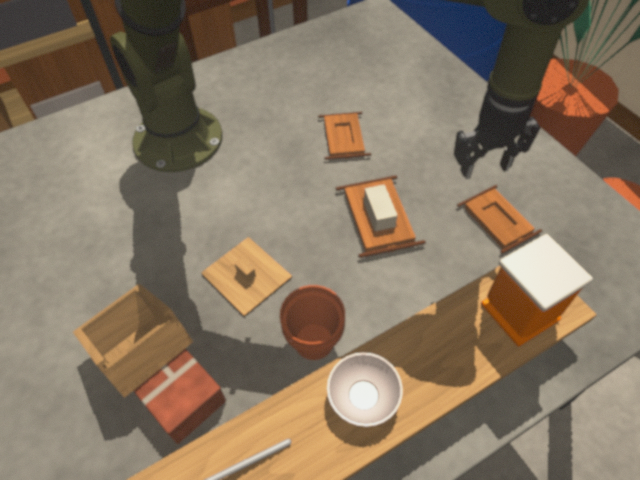

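View pics/top_s.png

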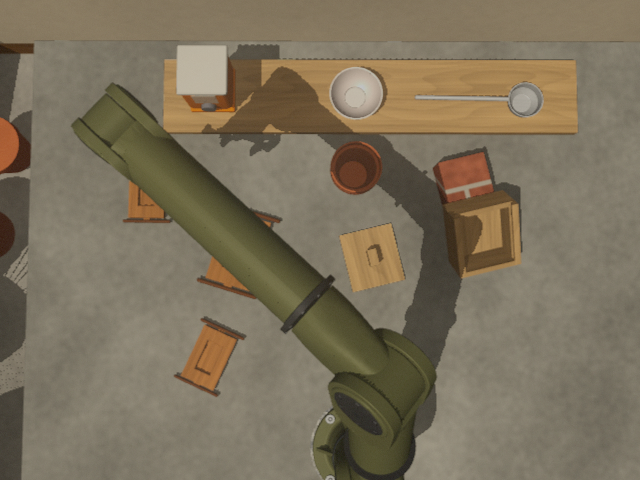

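The block stands in the large feeder at (380,207) in the scene view, with lid, dish and pots undisturbed. I check its pose by overlay before handing in.

Run:
```python
from ovb import *
P=np.vstack([place(np.array([(a*.045,b*.023,z) for a,b in((1,1),(1,-1),(-1,-1),(-1,1))]),POC) for z in(.06,.022)])
ov("s","scene",(330,160,100,100,7),P,pocket(),"ovs")
a=np.load("scene0.npz")["color"].astype(int);b=np.load("scene_s.npz")["color"].astype(int)
d=abs(a-b).sum(2); print("dish diff",np.median(d[350:425,325:405]),"pots",np.median(d[285:358,280:346]))
```

```text
dish diff 54.0 pots 26.0
```

View pics/ovs.png

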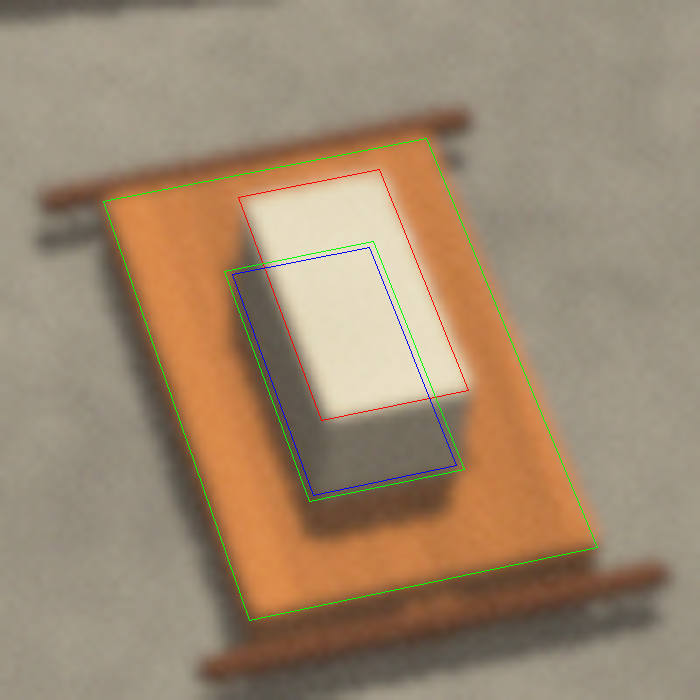

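The overlay at the seated height matches within about 1 mm. The dish at (365,390) and pots at (313,322) sit at the same pixels as at the start; the colour difference there fits the arm's shadow. I hand in.

Run:
```python
from plant import arm
print(arm.hand_in()); st=arm.observe(); print(st["time"],st["wrist_force"])
```

```text
the job is handed in; nothing more can be done
None
the job is handed in; nothing more can be done
```

I slid the lid about 158 mm up the grooves and laid it flat on the table, handle up. I then lifted the block out and lowered it into the pocket of the largest feeder board. The job was handed in at about 26 s.

**Last checks**
- **Block:** it touched the pocket floor with the TCP at z = 34.9 mm, against 34.6 mm expected. The overlay for a seated, level, square block matched the scene picture to about 1 mm. The arm covered the block in the top view, so this final check is from one camera only.
- **Lid:** it is on the table, handle up, and looks flat in both views. I did not measure its tilt. It met the table with the TCP at about 14 mm, as expected.
- **Dish and pots:** both sit where they were in the pictures. The pixel comparison over the dish did change (median difference 54), which I put down to the arm's shadow; I did not measure the positions further.
- **Arm:** it was clear of everything, with wrist force near zero.

**Force to note:** on the first descent to the block, the gripper pressed on the box with about 81 N at the wrist. I took this to be the open gripper's knuckles on the box lips, and I backed off at once. That is under the 120 N wrist limit. If the judge counts those knuckles as the gripper's body, it may have broken the 40 N limit; I could not tell which part touched.

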